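Set the lid-stay plate on its pins and hold the case lid at its balance point

TASK

I am fitting a lid stay to the instrument case: first, with the lid still shut, lower the loose brass stay plate (do not drop it) over the two pins on the case's ledge until it lies flush, and let go of it. Then take the lid by its handle bar and swing it up to its over-centre balance point, its weight right above the hinge, without letting it fall shut or go over backwards. Finish while still gripping the bar and holding the lid still there; leave the other things where they are.

Things in the scene. Friction and masses are not known exactly. Their poses are not given: they have to be found in the camera images.
- case: Fixed wooden instrument accessory case, 170 (x) x 310 (y) x 60 mm tall, flat on the table. Origin under the centre of its bottom; x points from its front to its hinge side (roughly away from the robot), y along its length, z up. Its +y part, 200 mm long, is a compartment under the hinged lid; its -y part, 110 mm long, is a solid flat ledge, 60 mm high, with two pins.
- ledge (a point): Point on the ledge's top face midway between the two pins (case frame 0, -100, 60 mm), axes as the case. The steel pins stand at -36 and +36 mm along its x; each is 9 mm thick, 16 mm tall, the top 4 mm tapered to 4 mm. The ledge and the pins are fixed.
- plate: Loose brass stay plate lying flat, about 0.28 kg: 104 (x) x 44 (y) x 8 mm, with two 12 mm through holes at -36 and +36 mm along its x. In its middle an upright lug to grip: 12 mm thick (x), 36 mm wide (y), top 52 mm above the underside. Origin at the centre of the underside; fits either way round. Seated, its origin lies at the ledge point and the pins stand 8 mm out of its top face.
- hinge (a point): Point on the lid's hinge axis at mid-width of the lid (case frame 80, 55, 60 mm), on the case's far upper edge; the axis runs along the case's y. Axes as the case.
- bar (a point): Middle of the lid's handle: a round steel bar 10 mm thick, parallel to the hinge, 120 mm long between its two end arms; fingers can close on it from above along case x, and it can turn between them. Lid shut: 170 mm before the hinge axis (case -x), 55 mm above it, 34 mm above the lid's top, 10 mm before its front edge. At balance: 23 mm beyond the hinge axis (case +x), 177 mm above it.
- lid (a joint): Opening angle of the lid, rad: 0 shut; grows as the front edge rises and swings over, away from the robot; stop at 2.2. Wooden panel 162 x 200 x 20 mm, about 0.4 kg, nearly frictionless hinge, no spring. Centre of mass when shut: 94 mm before (case -x) and 17 mm above the hinge axis, so it balances at 1.39 (10 degrees short of upright); below that it falls shut, above it falls open.
- stone_a: Bystander, to be left alone: grey river stone, 80 mm across, 45 mm tall; origin at the centre of its underside.
- stone_b: Bystander, to be left alone: small pale river stone, 60 mm across, 32 mm tall; origin at the centre of its underside.
- bell: Bystander, to be left alone: brass hand bell standing upright, 64 mm across, 118 mm tall; origin at the centre of its underside.
- teacup: Bystander, to be left alone: blue ceramic cup, 72 mm across, 55 mm tall; origin at the centre of its underside.
- oil: Bystander, to be left alone: amber oil bottle, 44 mm across, 100 mm tall; origin at the centre of its underside.
- wrench: Bystander, to be left alone: T-handled steel tuning wrench lying flat, 130 x 110 mm, 18 mm tall; origin where shaft and handle meet.
- finial: Bystander, to be left alone: turned dark-wood finial standing upright, 60 mm across, 120 mm tall; origin at the centre of its underside.
There are look-alikes about, which are no part of the job. Leave any pink or turquoise look-alike of the plate alone.

How it is judged:
By the outcome, as a careful person would: the job done as asked, in the order asked, and still so for the second after the job is handed in, while the arm keeps its last pose, push and grip.
It also fails if it takes over 61 s, if anything falls off the work surface, if the arm or the gripper's body presses on something with over 40 N, if the wrist force passes 120 N, or if a joint passes its speed limit or range.

ROBOT

A 6-joint arm with a two-finger parallel gripper is mounted at the origin on the work surface. World frame = base frame: x ahead of the robot, y to its left, z up, the work surface at z = 0. Lengths are in m, angles in degrees, forces in N, time in s.
With the tool pointing down it reaches from about 0.3 to 0.75 m from the base axis. Payload 8.5 kg.
Tool frame: the origin (TCP) lies midway between the tips of the shut fingers; the grasp point (between the pads) lies 19 mm behind it (env.grip_depth is the distance from the TCP to the grasp point, in m); x points along the fingers, y is the direction in which the jaws open and shut, and the axes are right-handed (so a half turn about x gives the same grasp; the last joint's range is limited). The gripper opens to 85 mm and grips with 20 to 120 N. Pads are 22 mm wide; open, the fingers measure 114 mm over their backs; the gripper's body (76 mm by 85 mm) begins 54 mm behind the grasp point. The pads swing forward as they close: fully open they stand 13 mm farther back than shut.
Start: joints at [61.518, 21.807, 74.336, -0, 83.858, -12.336], TCP at [0.153, 0.528, 0.204] pointing down, gripper open.
Joint ranges: [-178.18, 178.18], [-50.72, 133.34], [12.68, 142.11], [-81.47, 261.47], [9.98, 163.14], [-165.26, 165.26]. Speed limits (degrees/s): [136.94, 136.94, 180, 180, 180, 180].

INTERFACE

Orientations are given as a 3x3 rotation matrix whose columns are the frame's x, y, z axes.
In Python, from rig import env gives the robot as it stands.
- The arm moves only by the tool play_rows, never from a script. Its arguments are lists of equal length, an entry for each row: "travel": the shift along the world's x, y, z in cm, a list of three; "rotation": the turn, a rotation vector about the world's x, y, z in rad, a list of three; "claw": the finger opening in cm, from 0 to 8.54. A call has 1 to 12 rows; each row shifts and turns the pose as measured when the row begins; what a row does not reach is not made up. A row lasts 1/12 s, in which the tool goes at most 41.7 mm and 7.16 degrees, less where a joint would pass 70% of its speed; a pose out of reach is approached as far as the arm can. A call is refused whole if a number of a shift passes 4.17 or a number of a turn 0.125, either way. A call with a gripper value outside its range is refused whole. The fingers move at their own pace and stop on an object; "squeeze" is the grip in N (left out, the last holds). Time passes only in rows, so rows that do not move let the fingers close. It gives the time, the measured TCP pose, the force and the opening at its end, in the units of the state.
- env.observe(): the state, without advancing time (a new reading comes with each control period).
- env.get_image(name): name is "side" or "top" or "wrist"; returns the picture (384x512x3 uint8, red, green, blue); there is no depth.
- env.camera_info(name): a dict with "vertical_fov" (degrees; the focal length in pixels is half the picture's height over the tangent of half this angle, whatever the lens; pixels are square), "cx", "cy" (the principal point, pixels), "eye" and "rotation" of the camera in the world. Camera axes: x right, y down, z forward; pixel columns grow to the right and rows downward; lengths in m; the calibration is good to about 2 mm. A picture is of the moment at which its call begins: read the wrist's pose just before it. camera_info takes no time and is no camera call; for the wrist camera it gives the pose at the moment of the call.
- env.close_job(): hands the job in, once; it reports no verdict.
The state is a dict: "time_s": time; "q": joint angles; "qvel": joint speeds; "joint_efforts": joint torques, N m; "position": TCP position; "tool_rot": TCP orientation; "ft_force": force on the tool from outside, world axes, zero at the start; "wrist_torque": the same for the moment, N m; "grip_width": finger opening in m.
Only numpy, scipy, OpenCV 4.12 (cv2) and the standard library are available. Lean on these libraries where they do the work, as an engineer would, in place of code of your own. Each camera call takes 0.05 s, during which the arm holds its last target.

## Working session

There is one attempt and no reset: what is moved stays moved. The work goes in short steps, Python scripts to look and compute and a tool call to move; the robot and the scene stay as the last step left them, time stands still between calls to the robot, and variables do not carry over. Pictures are saved under pics/ and viewed, and the job is handed in when it is done.

Besides the shell and the picture viewer there is one more tool, called after "Request:" as name(argument=value, ...) on one line, values as JSON. play_rows: Moves the arm, as the interface text tells. Its arguments: {"type":"object","properties":{"travel":{"type":"array","items":{"type":"array","items":{"type":"number"}}},"rotation":{"type":"array","items":{"type":"array","items":{"type":"number"}}},"claw":{"type":"array","items":{"type":"number"}},"squeeze":{"type":"number"}},"required":["travel","rotation","claw"]}

```bash
ls; mkdir -p pics
python3 - <<'E'
from rig import env
import cv2
for n in ["side","top","wrist"]:
    im=env.get_image(n); cv2.imwrite(f"pics/{n}0.png",im[:,:,::-1]); 
    print(n,env.camera_info(n))
s=env.observe();print(s, env.grip_depth)
E
```

```text
pics
side {'vertical_fov': 53.055763584961845, 'cx': 255.07185612241366, 'cy': 191.84145438653783, 'eye': array([ 0.20257736, -0.60727537,  0.87785436]), 'rotation': array([[ 0.87235248, -0.35250346,  0.33873656],
       [-0.48859704, -0.65210998,  0.57967707],
       [ 0.01655532, -0.67118841, -0.74110191]])}
top {'vertical_fov': 55.730801585899236, 'cx': 262.9380469787613, 'cy': 192.4048217726529, 'eye': array([ 0.44951382, -0.01331272,  1.34269362]), 'rotation': array([[-0.01482995, -0.99581002,  0.09023569],
       [-0.99972475,  0.01640778,  0.01676907],
       [-0.01817938, -0.08996217, -0.99577925]])}
wrist {'vertical_fov': 71.94504983178273, 'cx': 255.27867774628623, 'cy': 197.25627783528992, 'eye': array([0.07980978, 0.54898176, 0.37300316]), 'rotation': array([[ 0.27851291,  0.91564886,  0.2898581 ],
       [ 0.96043179, -0.26516445, -0.08519731],
       [-0.00115076,  0.30211748, -0.95327   ]])}
{'time_s': 0.15, 'q': array([ 6.15194114e+01,  2.18327778e+01,  7.43696233e+01, -1.43579301e-04,
        8.38589810e+01, -1.23363754e+01]), 'qvel': array([ 0.08215215, -0.04362439, -0.193508  , -0.03093946, -0.05065288,
       -0.02077088]), 'joint_efforts': array([ 2.75590384e-03, -4.48629212e+01, -2.31343460e+01, -1.39495919e-04,
        3.76199154e-03, -1.55103697e-05]), 'position': array([0.15282382, 0.52809556, 0.20387784]), 'tool_rot': array([[-5.08680140e-04,  2.78055447e-01,  9.60564891e-01],
       [-9.42854570e-04,  9.60564455e-01, -2.78055820e-01],
       [-9.99999426e-01, -1.04711447e-03, -2.26454212e-04]]), 'ft_force': array([-0.08576954, -0.20397436, -0.12087022]), 'wrist_torque': array([ 0.02869407, -0.0580174 ,  0.0328298 ]), 'grip_width': 0.08547494965727362} 0.0187
```

View pics/top0.png

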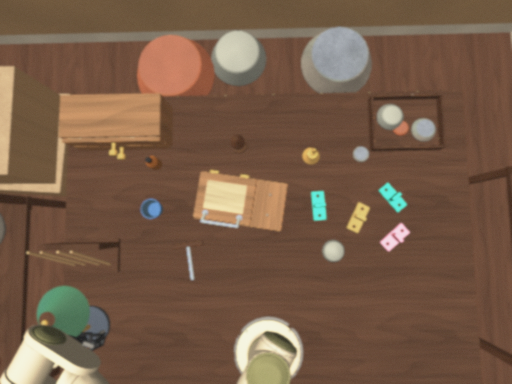

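View pics/side0.png

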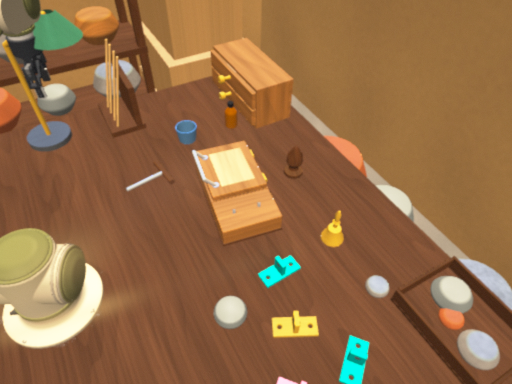

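View pics/wrist0.png

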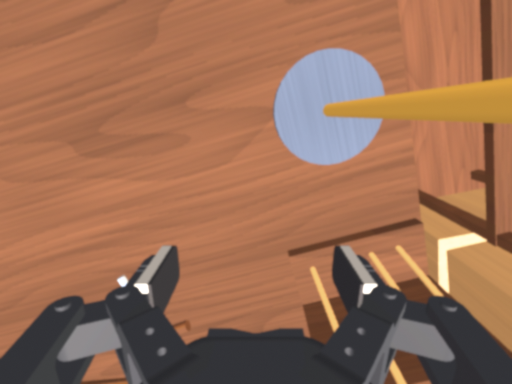

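Plate-like candidates in the top picture are brass-yellow (358,217), turquoise (319,206) and (393,197), and pink (395,237). Only the yellow one fits "brass", so I'll confirm it in a crop.

```bash
cat > h.py <<'E'
import numpy as np, cv2
def ray(ci,u,v,H=384):
    f=H/2/np.tan(np.radians(ci["vertical_fov"])/2)
    d=ci["rotation"]@np.array([(u-ci["cx"])/f,(v-ci["cy"])/f,1.]); return ci["eye"],d
def onz(ci,u,v,z):
    e,d=ray(ci,u,v); return e+d*(z-e[2])/d[2]
def proj(ci,p,H=384):
    f=H/2/np.tan(np.radians(ci["vertical_fov"])/2)
    c=ci["rotation"].T@(np.asarray(p)-ci["eye"]); return f*c[0]/c[2]+ci["cx"],f*c[1]/c[2]+ci["cy"]
def tri(c1,p1,c2,p2):
    e1,d1=ray(c1,*p1);e2,d2=ray(c2,*p2)
    A=np.stack([d1,-d2],1);s=np.linalg.lstsq(A,e2-e1,rcond=None)[0]
    a=e1+d1*s[0];b=e2+d2*s[1];return (a+b)/2,np.linalg.norm(a-b)
E
python3 - <<'E'
import cv2,numpy as np
t=cv2.imread("pics/top0.png");s=cv2.imread("pics/side0.png")
def crop(im,x,y,w,h,k): return cv2.resize(im[y:y+h,x:x+w],None,fx=k,fy=k,interpolation=cv2.INTER_CUBIC)
a=crop(t,185,160,120,80,6);cv2.imwrite("pics/c_top_case.png",a)
a=crop(s,180,130,110,115,5);cv2.imwrite("pics/c_side_case.png",a)
a=np.hstack([crop(t,335,190,50,50,8),crop(s,265,300,60,50,6)[:, :360] if 0 else cv2.resize(crop(s,268,300,56,56,7),(400,400))]);cv2.imwrite("pics/c_plate.png",a)
E
```

```text
(no output)
```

View pics/c_plate.png

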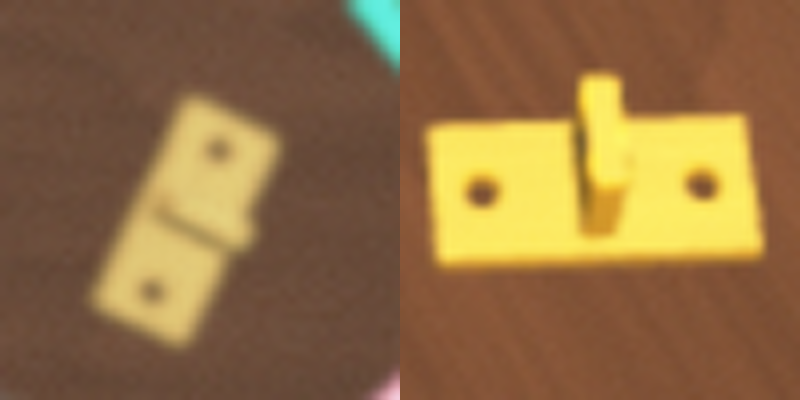

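View pics/c_top_case.png

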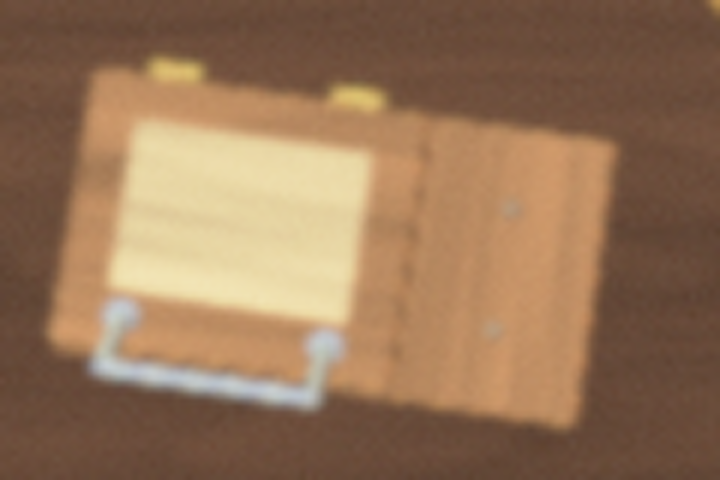

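View pics/c_side_case.png

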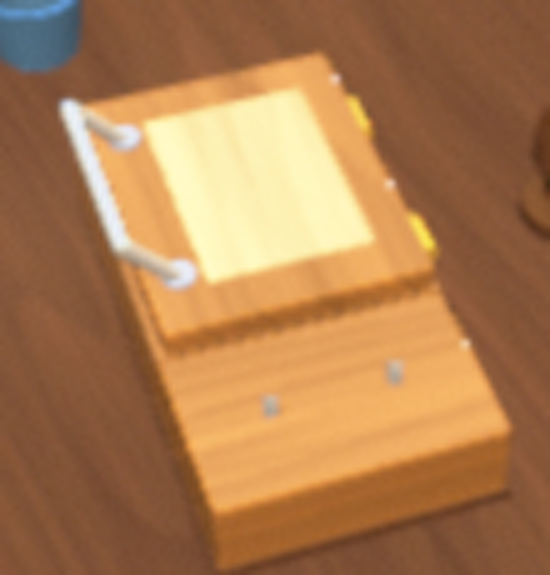

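```bash
cat > m1.py <<'E'
from rig import env
from h import *
ct=env.camera_info("top");cs=env.camera_info("side")
T=lambda x,y,k,a,b:(x+(a+.5)/k-.5,y+(b+.5)/k-.5)
def rep(n,pt,ps,z):
    a=onz(ct,*pt,z);b=onz(cs,*ps,z);t,e=tri(ct,pt,cs,ps)
    print(n,"top",a.round(4),"side",b.round(4),"tri",t.round(4),round(e,4));return a,b
P=lambda a,b:T(335,190,8,a,b); Q=lambda a,b:T(268,300,400/56,a,b)
h1=rep("holeA",P(219,150),Q(303,185),.008);h2=rep("holeB",P(152,290),Q(82,191),.008)
P=lambda a,b:T(185,160,6,a,b); Q=lambda a,b:T(180,130,5,a,b)
p1=rep("pinfar",P(511,209),Q(394,372),.070);p2=rep("pinnear",P(492,329),Q(271,405),.070)
b1=rep("bar+y",P(97,367),Q(69,106),.115);b2=rep("bar-y",P(318,400),Q(121,245),.115)
c1=rep("corner far",P(616,143),Q(510,430),.06);c2=rep("corner near",P(578,428),Q(217,512),.06)
for n,(u,v) in dict(hole=(h1,h2),pin=(p1,p2),corner=(c1,c2)).items():
    for i in (0,1):
        d=u[i]-v[i];print(n,"mid",((u[i]+v[i])/2).round(4),"len",np.linalg.norm(d).round(4),"ang",np.degrees(np.arctan2(d[1],d[0])).round(2))
for i in (0,1):
    d=b1[i]-b2[i];print("bar mid",((b1[i]+b2[i])/2).round(4),np.linalg.norm(d).round(4),"yaw",np.degrees(np.arctan2(-d[0],d[1])).round(2))
E
python3 m1.py
```

```text
holeA top [ 0.5061 -0.3521  0.008 ] side [ 0.5076 -0.3537  0.008 ] tri [ 0.507  -0.3529  0.007 ] 0.0021
holeB top [ 0.4428 -0.3193  0.008 ] side [ 0.4434 -0.3206  0.008 ] tri [ 0.4433 -0.3199  0.0065] 0.0012
pinfar top [ 0.5573 -0.0157  0.07  ] side [ 0.5578 -0.0192  0.07  ] tri [ 0.5585 -0.0162  0.0663] 0.0019
pinnear top [ 0.4873 -0.0035  0.07  ] side [ 0.4876 -0.0078  0.07  ] tri [ 0.4883 -0.0039  0.0652] 0.002
bar+y top [0.468  0.2191 0.115 ] side [0.471  0.2185 0.115 ] tri [0.4694 0.2184 0.1157] 0.003
bar-y top [0.4476 0.0945 0.115 ] side [0.4511 0.0995 0.115 ] tri [0.4483 0.0937 0.1216] 0.0014
corner far top [ 0.5964 -0.0785  0.06  ] side [ 0.5973 -0.078   0.06  ] tri [ 0.5965 -0.0786  0.0611] 0.0006
corner near top [ 0.429  -0.0528  0.06  ] side [ 0.4333 -0.0513  0.06  ] tri [ 0.4306 -0.0533  0.0639] 0.0034
hole mid [ 0.4744 -0.3357  0.008 ] len 0.0713 ang -27.45
hole mid [ 0.4755 -0.3371  0.008 ] len 0.0722 ang -27.26
pin mid [ 0.5223 -0.0096  0.07  ] len 0.0711 ang -9.91
pin mid [ 0.5227 -0.0135  0.07  ] len 0.0712 ang -9.19
corner mid [ 0.5127 -0.0657  0.06  ] len 0.1693 ang -8.73
corner mid [ 0.5153 -0.0647  0.06  ] len 0.1662 ang -9.23
bar mid [0.4578 0.1568 0.115 ] 0.1262 yaw -9.28
bar mid [0.461 0.159 0.115] 0.1207 yaw -9.5
```

Confirmed: the yellow plate has two holes and an upright lug. It lies at (0.475,-0.336) with its x axis at -27.4°. The pin midpoint is at about (0.522,-0.011), and the case yaw is about -9.3°. The bar and corner agree with the given geometry. I'll swing over, moving -y first to clear the rods.

Request:
play_rows(travel=[[0.8, -3.6, 0.2], [0.8, -3.6, 0.2], [0.8, -3.6, 0.2], [0.8, -3.6, 0.2], [0.8, -3.6, 0.2], [0.8, -3.6, 0.2], [2.4, -3, 0], [2.4, -3, 0], [2.4, -3, 0], [2.4, -3, 0], [2.4, -3, 0], [2.4, -3, 0]], rotation=[[0, 0, -0.07], [0, 0, -0.07], [0, 0, -0.07], [0, 0, -0.07], [0, 0, -0.07], [0, 0, -0.07], [0, 0, -0.07], [0, 0, -0.07], [0, 0, -0.07], [0, 0, -0.07], [0, 0, -0.07], [0, 0, -0.07]], claw=[6, 6, 6, 6, 6, 6, 6, 6, 6, 6, 6, 6], squeeze=40)

```text
time_s: 1.15
position: [0.3426, 0.1171, 0.2132]
tool_rot: [[-0.003, 0.912, 0.41], [-0.0, 0.41, -0.912], [-1.0, -0.002, -0.001]]
ft_force: [0.1, 1.1, 0.9]
grip_width: 0.0594
```

Request:
play_rows(travel=[[0.9, -3.6, 0], [0.9, -3.6, 0], [0.9, -3.6, 0], [0.9, -3.6, 0], [0.9, -3.6, 0], [0.9, -3.6, 0], [1.2, -3.6, 0], [1.2, -3.6, 0], [1.2, -3.6, 0], [1.2, -3.6, 0], [1.2, -3.6, -1], [1.2, -3.6, -1]], rotation=[[0, 0, -0.073], [0, 0, -0.073], [0, 0, -0.073], [0, 0, -0.073], [0, 0, -0.073], [0, 0, -0.073], [0, 0, -0.073], [0, 0, -0.073], [0, 0, -0.073], [0, 0, -0.073], [0, 0, -0.073], [0, 0, -0.073]], claw=[6, 6, 6, 6, 6, 6, 6, 6, 6, 6, 6, 6])

```text
time_s: 2.15
position: [0.4711, -0.3395, 0.1933]
tool_rot: [[0.001, 0.876, -0.483], [0.0, -0.483, -0.876], [-1.0, 0.001, -0.001]]
ft_force: [0.0, 0.7, 0.8]
grip_width: 0.0602
```

```bash
cat > st.py <<'E'
from rig import env
import numpy as np
def st():
    s=env.observe();R=s["tool_rot"]
    print("t",round(s["time_s"],2),"pos",s["position"].round(4),"yaw(y)",np.degrees(np.arctan2(R[1,1],R[0,1])).round(2),"x",R[:,0].round(3),"F",s["ft_force"].round(1),"M",s["wrist_torque"].round(2),"w",round(s["grip_width"],4),"q",s["q"].round(0));return s
if __name__=="__main__": st()
E
python3 st.py
```

```text
t 2.15 pos [ 0.4711 -0.3395  0.1933] yaw(y) -28.87 x [ 0.001  0.    -1.   ] F [0.  0.7 0.8] M [ 0.01 -0.03  0.05] w 0.0602 q [-47.  25.  70.   0.  84. -19.]
```

Request:
play_rows(travel=[[0.4, 0.3, -2], [0, 0, -2], [0, 0, 0]], rotation=[[0, 0, 0.026], [0, 0, 0], [0, 0, 0]], claw=[6, 6, 6])

```text
time_s: 2.4
position: [0.4754, -0.3443, 0.1476]
tool_rot: [[-0.001, 0.883, -0.469], [0.001, -0.469, -0.883], [-1.0, -0.001, -0.001]]
ft_force: [-0.2, -0.4, -0.5]
grip_width: 0.06
```

Run:
```python
from st import *
from h import *
s=st();ci=env.camera_info("wrist");im=env.get_image("wrist")[:,:,::-1];cv2.imwrite("pics/w1.png",im)
np.save("w1ci.npy",ci,allow_pickle=True)
h=cv2.cvtColor(im,cv2.COLOR_BGR2HSV);m=cv2.inRange(h,(18,110,110),(34,255,255))
n,l,stt,c=cv2.connectedComponentsWithStats(m);print([(a.tolist(),b.round(1)) for a,b in zip(stt,c) if a[4]>200])
```

```text
t 2.4 pos [ 0.4754 -0.3443  0.1476] yaw(y) -27.96 x [-0.001  0.001 -1.   ] F [-0.2 -0.4 -0.5] M [ 0.01 -0.04 -0.  ] w 0.06 q [-47.  28.  74.   0.  78. -20.]
[([0, 0, 512, 384, 193228], array([255.6, 191.8])), ([206, 156, 90, 46, 3380], array([251.2, 175.4]))]
```

View pics/w1.png

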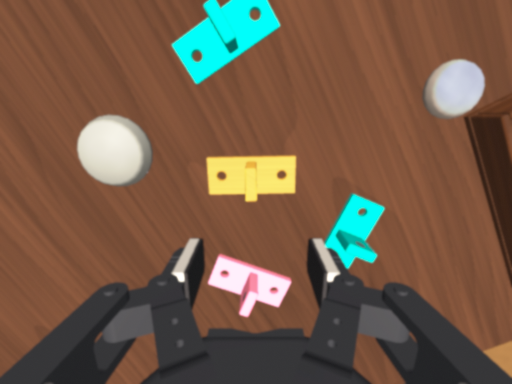

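The wrist picture shows the yellow plate's holes at about (222,175) and (282,175), with the pink look-alike at (250,285). I'll project to check both.

Run:
```python
from h import *
ci=np.load("w1ci.npy",allow_pickle=True).item()
im=cv2.imread("pics/w1.png");g=cv2.cvtColor(im,cv2.COLOR_BGR2HSV)
m=cv2.inRange(g,(18,110,110),(34,255,255)); m2=255-m
n,l,s,c=cv2.connectedComponentsWithStats(m2[150:205,200:300])
H=[]
for a,b in zip(s[1:],c[1:]):
    if 20<a[4]<300: print(a[4],b+[200,150]);H.append(onz(ci,*(b+[200,150]),.006))
H=np.array(H);print(H.round(4));d=H[1]-H[0];print(H.mean(0).round(4),np.linalg.norm(d),np.degrees(np.arctan2(d[1],d[0])))
print("below tcp",proj(ci,[.4754,-.3443,0]),"tcp",proj(ci,[.4754,-.3443,.1476]), ci["eye"])
```

```text
43 [281.11627907 174.11627907]
46 [221.26086957 175.10869565]
[[ 0.5076 -0.3524  0.006 ]
 [ 0.4436 -0.3198  0.006 ]]
[ 0.4756 -0.3361  0.006 ] 0.0718115535636469 152.98814893885373
below tcp (np.float64(254.26333497293854), np.float64(179.3482000733178)) tcp (np.float64(253.2883947947216), np.float64(229.40078225476992)) [ 0.51286028 -0.27712638  0.31675043]
```

Request:
play_rows(travel=[[0, 0.8, -2], [0, 0, -3], [0, 0, -3], [0, 0, -2], [0, 0, 0]], rotation=[[0, 0, 0.016], [0, 0, 0], [0, 0, 0], [0, 0, 0], [0, 0, 0]], claw=[5, 5, 5, 5, 5])

```text
time_s: 2.87
position: [0.4783, -0.3365, 0.0547]
tool_rot: [[0.01, 0.892, -0.452], [-0.009, -0.451, -0.892], [-1.0, 0.013, 0.004]]
ft_force: [-0.5, 0.1, 0.4]
grip_width: 0.0502
```

Request:
play_rows(travel=[[-0.2, 0, -1.5], [0, 0, -1], [0, 0, -0.8], [0, 0, 0]], rotation=[[0.009, 0.01, 0], [0, 0, 0], [0, 0, 0], [0, 0, 0]], claw=[5, 5, 5, 5])

```text
time_s: 3.2
position: [0.4782, -0.3377, 0.0244]
tool_rot: [[0.004, 0.893, -0.45], [-0.005, -0.45, -0.893], [-1.0, 0.005, 0.002]]
ft_force: [0.3, 0.0, 0.4]
grip_width: 0.0499
```

```bash
python3 st.py
```

```text
t 3.2 pos [ 0.4782 -0.3377  0.0244] yaw(y) -26.77 x [ 0.004 -0.005 -1.   ] F [0.3 0.  0.4] M [-0.04 -0.01  0.03] w 0.0499 q [-47.  36.  83.  -0.  61. -20.]
```

Request:
play_rows(travel=[[-0.25, 0.15, -0.5], [0, 0, 0], [0, 0, 0], [0, 0, 0], [0, 0, 0], [0, 0, 0]], rotation=[[0.004, 0.004, 0], [0, 0, 0], [0, 0, 0], [0, 0, 0], [0, 0, 0], [0, 0, 0]], claw=[5, 3, 2, 1, 0.5, 0.5], squeeze=60)

```text
time_s: 3.7
position: [0.4762, -0.3369, 0.0212]
tool_rot: [[0.002, 0.893, -0.45], [-0.003, -0.45, -0.893], [-1.0, 0.003, 0.002]]
ft_force: [0.4, 0.7, -2.3]
grip_width: 0.0094
```

```bash
python3 st.py
```

```text
t 3.7 pos [ 0.4762 -0.3369  0.0212] yaw(y) -26.77 x [ 0.002 -0.003 -1.   ] F [ 0.4  0.7 -2.3] M [ 0.01 -0.01 -0.05] w 0.0094 q [-47.  36.  83.  -0.  61. -20.]
```

Request:
play_rows(travel=[[0, 0, 1], [0, 0, 2], [0, 0, 3], [0, 0, 3], [0, 0, 3], [0, 0, 1], [0, 0, 0]], rotation=[[0, 0, 0], [0, 0, 0], [0, 0, 0], [0, 0, 0], [0, 0, 0], [0, 0, 0], [0, 0, 0]], claw=[0.5, 0.5, 0.5, 0.5, 0.5, 0.5, 0.5])

```text
time_s: 4.28
position: [0.4743, -0.3349, 0.1594]
tool_rot: [[-0.001, 0.893, -0.45], [0.0, -0.45, -0.893], [-1.0, -0.001, 0.0]]
ft_force: [0.5, -0.9, -1.8]
grip_width: 0.0096
```

Run:
```python
from st import *
from h import *
s=st();im=env.get_image("wrist")[:,:,::-1];b=env.get_image("side")[:,:,::-1]
cv2.imwrite("pics/l1.png",np.hstack([cv2.resize(im,(400,300)),cv2.resize(b,(400,300))]))
```

```text
t 4.28 pos [ 0.4743 -0.3349  0.1594] yaw(y) -26.77 x [-0.001  0.    -1.   ] F [ 0.5 -0.9 -1.8] M [-0.02  0.01  0.01] w 0.0096 q [-47.  27.  74.  -0.  80. -20.]
```

View pics/l1.png

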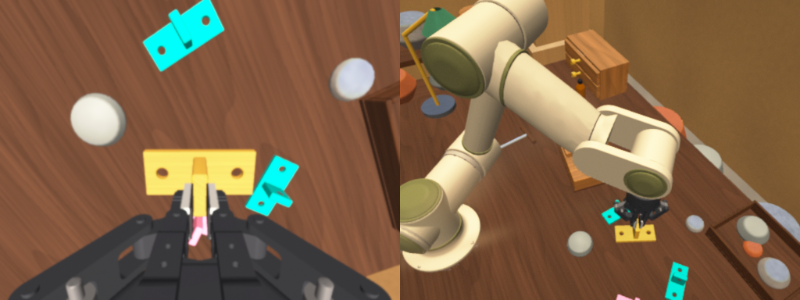

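```bash
cat > wh.py <<'E'
from st import *
from h import *
def holes(name,x0=0,x1=512,y0=0,y1=384):
    s=st();ci=env.camera_info("wrist");im=env.get_image("wrist")[:,:,::-1].copy();cv2.imwrite(f"pics/{name}.png",im)
    h=cv2.cvtColor(im,cv2.COLOR_BGR2HSV);m=cv2.inRange(h,(18,100,100),(34,255,255))
    n,l,a,c=cv2.connectedComponentsWithStats(255-m)
    zt=s["position"][2]-.0212+.007;out=[]
    for r,p in zip(a[1:],c[1:]):
        if 60<r[4]<900 and .5<r[2]/r[3]<2 and r[4]/(r[2]*r[3])>.6:
            W=onz(ci,*p,zt);L=s["tool_rot"].T@(W-s["position"]);print(r.tolist(),p.round(1),W.round(4),"tool",L.round(4))
    return s,ci,im
E
python3 -c "
import wh;wh.holes('w2')"
```

```text
t 4.38 pos [ 0.4738 -0.3343  0.1569] yaw(y) -26.77 x [-0.003  0.003 -1.   ] F [-0.3 -0.5 -2.9] M [ 0.01 -0.01  0.04] w 0.0096 q [-47.  27.  74.  -0.  79. -20.]
[201, 215, 14, 11, 111] [207.5 220.1] [ 0.4435 -0.3179  0.1427] tool [ 0.0143 -0.0344 -0.001 ]
[297, 215, 13, 11, 107] [302.7 220. ] [ 0.5071 -0.3498  0.1427] tool [ 0.0141  0.0368 -0.0012]
```

Request:
play_rows(travel=[[0.4, 2, 0], [0.4, 3, 0], [0.4, 3, 0], [0.4, 3, 0], [0.4, 3, 0], [0.4, 3, 0], [0.4, 3, 0], [0.4, 3, 0], [0.4, 3, 0], [0.4, 3, 0], [0.4, 2, 0], [0, 0, 0]], rotation=[[0, 0, 0.027], [0, 0, 0.027], [0, 0, 0.027], [0, 0, 0.027], [0, 0, 0.027], [0, 0, 0.027], [0, 0, 0.027], [0, 0, 0.027], [0, 0, 0.027], [0, 0, 0.027], [0, 0, 0.027], [0, 0, 0]], claw=[0.5, 0.5, 0.5, 0.5, 0.5, 0.5, 0.5, 0.5, 0.5, 0.5, 0.5, 0.5])

```text
time_s: 5.43
position: [0.5081, -0.0078, 0.1366]
tool_rot: [[-0.04, 0.986, -0.161], [0.016, -0.16, -0.987], [-0.999, -0.043, -0.01]]
ft_force: [-0.1, 0.5, -2.5]
grip_width: 0.0094
```

```bash
python3 st.py
```

```text
t 5.43 pos [ 0.5081 -0.0078  0.1366] yaw(y) -9.24 x [-0.04   0.016 -0.999] F [-0.1  0.5 -2.5] M [-0.04 -0.06 -0.  ] w 0.0094 q [-14.  22.  86.   0.  75.  -5.]
```

Request:
play_rows(travel=[[1, 0, 1], [0.2, 0, 1], [0, 0, 0], [0, 0, 0]], rotation=[[-0.016, -0.04, 0], [0, 0, 0], [0, 0, 0], [0, 0, 0]], claw=[0.5, 0.5, 0.5, 0.5])

```text
time_s: 5.77
position: [0.5201, -0.008, 0.1546]
tool_rot: [[-0.001, 0.987, -0.161], [-0.001, -0.161, -0.987], [-1.0, -0.001, 0.001]]
ft_force: [-0.4, -0.1, -2.6]
grip_width: 0.009
```

Run:
```python
import wh,cv2,numpy as np
s,ci,im=wh.holes("w3")
np.save("w3ci.npy",ci,allow_pickle=True)
b=wh.env.get_image("side")[:,:,::-1];t=wh.env.get_image("top")[:,:,::-1]
cv2.imwrite("pics/s3.png",b);cv2.imwrite("pics/t3.png",t)
cv2.imwrite("pics/s3c.png",cv2.resize(b[110:260,170:310],None,fx=4,fy=4,interpolation=cv2.INTER_CUBIC))
```

```text
t 5.77 pos [ 0.5201 -0.008   0.1546] yaw(y) -9.25 x [-0.001 -0.001 -1.   ] F [-0.4 -0.1 -2.6] M [-0.03  0.02 -0.03] w 0.009 q [-14.  21.  84.  -0.  75.  -5.]
[201, 215, 14, 11, 116] [207.6 220.2] [ 0.4863 -0.0018  0.1404] tool [ 0.0142 -0.0344 -0.0006]
[297, 215, 13, 11, 111] [302.9 220.2] [ 0.5565 -0.0133  0.1404] tool [ 0.0142  0.0368 -0.0006]
```

View pics/w3.png

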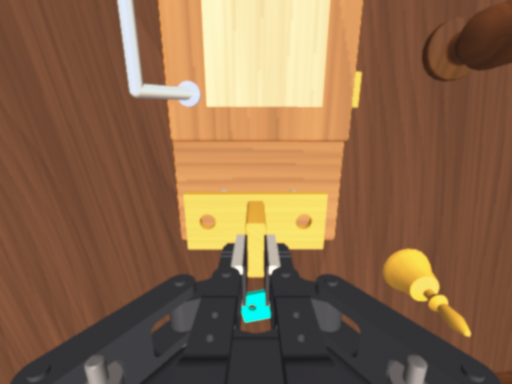

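View pics/s3c.png

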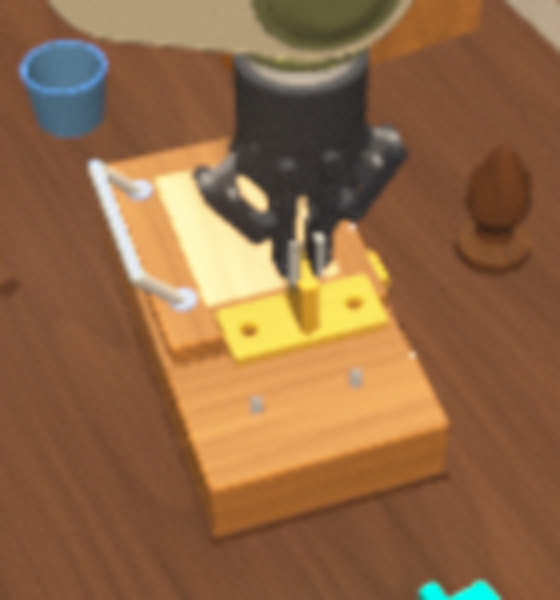

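Side picture (crop /4 + 170,110): plate holes at about (232,192) and (258,185), pins at about (234,211) and (259,204). In the wrist picture the pin tips show at (223,190) and (291,190). I'll refine these.

Run:
```python
import cv2,numpy as np
w=cv2.imread("pics/w3.png");a=cv2.resize(w[180:235,195:315],None,fx=6,fy=6,interpolation=cv2.INTER_CUBIC);cv2.imwrite("pics/w3c.png",a)
s=cv2.imread("pics/s3.png");a=cv2.resize(s[172:222,220:275],None,fx=11,fy=11,interpolation=cv2.INTER_CUBIC);cv2.imwrite("pics/s3d.png",a)
```

```text
(no output)
```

View pics/w3c.png

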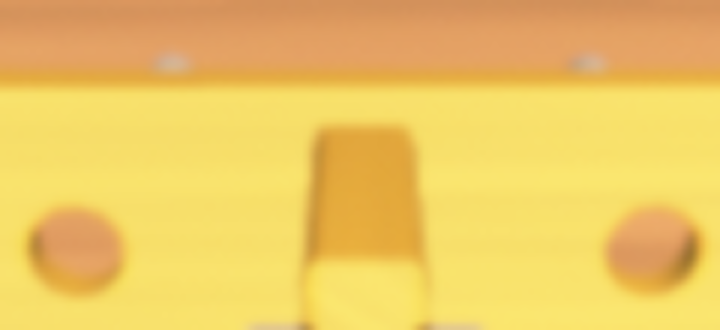

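View pics/s3d.png

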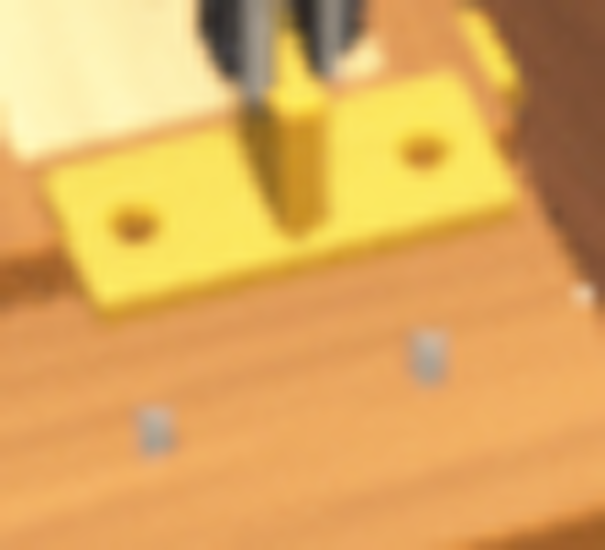

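Run:
```python
from h import *
from rig import env
cs=env.camera_info("side");cw=np.load("w3ci.npy",allow_pickle=True).item()
T=lambda x,y,k,a,b:(x+(a+.5)/k-.5,y+(b+.5)/k-.5)
tcp=np.array([.5201,-.008,.1546]);zh=.1546-.0212+.008
S=lambda a,b,z:onz(cs,*T(220,172,11,a,b),z); W=lambda a,b,z:onz(cw,*T(195,180,6,a,b),z)
def show(n,near,far):
    d=far-near;print(n,near.round(4),far.round(4),"mid",((near+far)/2).round(4),np.linalg.norm(d).round(4),np.degrees(np.arctan2(d[1],d[0])).round(2))
show("side holes",S(134,224,zh-.001),S(424,150,zh-.001));show("side pins",S(155,433,.068),S(429,356,.068))
show("wrist holes",W(76,250,zh-.001),W(653,250,zh-.001));show("wrist pins",W(172,64,.075),W(588,64,.075))
```

```text
side holes [ 0.4865 -0.002   0.1404] [ 0.5582 -0.0136  0.1404] mid [ 0.5223 -0.0078  0.1404] 0.0726 -9.22
side pins [ 0.4874 -0.0071  0.068 ] [ 0.5592 -0.0176  0.068 ] mid [ 0.5233 -0.0124  0.068 ] 0.0726 -8.36
wrist holes [ 0.4858 -0.0026  0.1404] [ 0.5568 -0.0142  0.1404] mid [ 0.5213 -0.0084  0.1404] 0.072 -9.26
wrist pins [0.4912 0.0018 0.075 ] [ 0.5581 -0.0091  0.075 ] mid [ 0.5247 -0.0037  0.075 ] 0.0678 -9.27
```

Request:
play_rows(travel=[[0.2, -0.4, -1.5], [0, 0, -1.5], [0, 0, -1], [0, 0, -0.5], [0, 0, 0], [0, 0, 0]], rotation=[[0, 0, 0], [0, 0, 0], [0, 0, 0], [0, 0, 0], [0, 0, 0], [0, 0, 0]], claw=[0.5, 0.5, 0.5, 0.5, 0.5, 0.5])

```text
time_s: 6.42
position: [0.5215, -0.0142, 0.1068]
tool_rot: [[-0.002, 0.986, -0.165], [-0.001, -0.165, -0.986], [-1.0, -0.001, 0.001]]
ft_force: [-0.1, -0.8, -2.7]
grip_width: 0.0094
```

```bash
cat > look.py <<'E'
import sys
from st import *
from h import *
n=sys.argv[1]
s=st();b=env.get_image("side")[:,:,::-1];w=env.get_image("wrist")[:,:,::-1]
cv2.imwrite(f"pics/s{n}.png",b);cv2.imwrite(f"pics/w{n}.png",w)
a=cv2.resize(b[180:225,220:275],None,fx=11,fy=11,interpolation=cv2.INTER_CUBIC)
c=cv2.resize(w[150:270,190:320],None,fx=4,fy=4,interpolation=cv2.INTER_CUBIC)
cv2.imwrite(f"pics/sc{n}.png",a);cv2.imwrite(f"pics/wc{n}.png",c)
E
python3 look.py 4
```

```text
t 6.42 pos [ 0.5215 -0.0142  0.1068] yaw(y) -9.48 x [-0.002 -0.001 -1.   ] F [-0.1 -0.8 -2.7] M [ 0.04 -0.05 -0.04] w 0.0094 q [-15.  24.  88.  -0.  68.  -5.]
```

View pics/sc4.png

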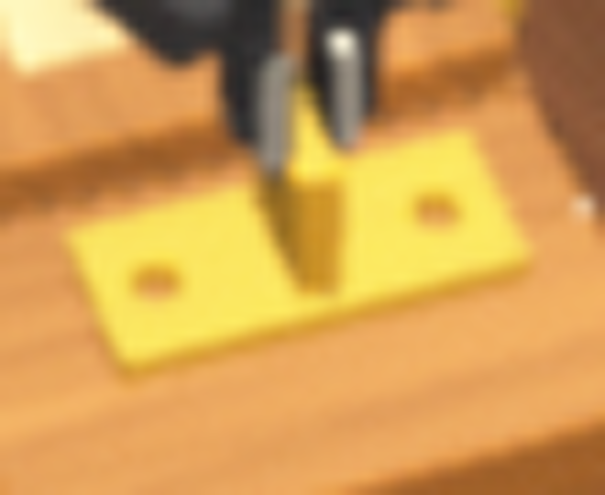

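View pics/wc4.png

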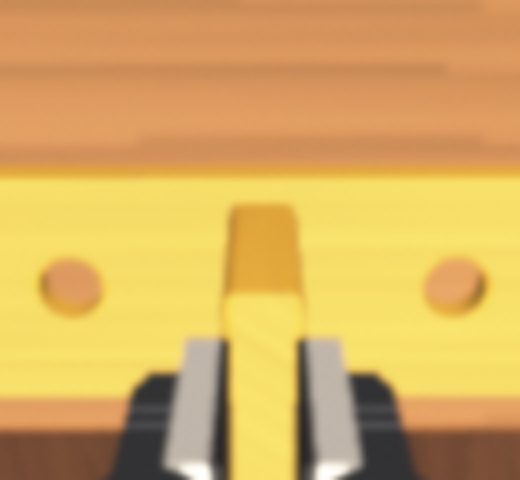

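```bash
cat > hs.py <<'E'
from h import *
from rig import env
cs=env.camera_info("side")
T=lambda x,y,k,a,b:(x+(a+.5)/k-.5,y+(b+.5)/k-.5)
pn,pf=[onz(cs,*T(220,172,11,*p),.068) for p in((155,433),(429,356))]
def rel(near,far,tz,y0=180):
    z=tz-.0212+.007
    a,b=[onz(cs,*T(220,y0,11,*p),z) for p in(near,far)]
    X=np.array([np.cos(np.radians(9.25)),-np.sin(np.radians(9.25)),0]);Y=np.array([-X[1],X[0],0])
    for n,d in(("near",pn-a),("far",pf-b),("mid",(pn+pf-a-b)/2)):print(n,"need world",(d*1000).round(1)[:2],"case",(d@X*1000).round(1),(d@Y*1000).round(1))
    print("hole mid",((a+b)/2).round(4))
E
python3 -c "
import hs
hs.rel((156,282),(437,210),.1068)"
```

```text
near need world [-0.6  0.8] case -0.7 0.7
far need world [-0.2  2.5] case -0.6 2.5
mid need world [-0.4  1.7] case -0.6 1.6
hole mid [ 0.5236 -0.014   0.0926]
```

Request:
play_rows(travel=[[0, 0.2, -0.4], [0, 0, -0.3], [0, 0, 0], [0, 0, 0]], rotation=[[0, 0.002, 0.006], [0, 0, 0], [0, 0, 0], [0, 0, 0]], claw=[0.5, 0.5, 0.5, 0.5])

```text
time_s: 6.85
position: [0.5225, -0.012, 0.1011]
tool_rot: [[0.0, 0.987, -0.158], [-0.002, -0.158, -0.987], [-1.0, 0.0, 0.002]]
ft_force: [0.1, -0.2, -3.0]
grip_width: 0.0091
```

```bash
python3 st.py
```

```text
t 6.85 pos [ 0.5225 -0.012   0.1011] yaw(y) -9.07 x [ 0.    -0.002 -1.   ] F [ 0.1 -0.2 -3. ] M [-0.01  0.   -0.04] w 0.0091 q [-14.  25.  88.  -0.  67.  -5.]
```

Request:
play_rows(travel=[[-0.07, 0, -0.3], [0, 0, -0.3], [0, 0, 0]], rotation=[[0, 0, 0], [0, 0, 0], [0, 0, 0]], claw=[0.5, 0.5, 0.5])

```text
time_s: 7.1
position: [0.5219, -0.0119, 0.0948]
tool_rot: [[0.001, 0.988, -0.157], [-0.002, -0.157, -0.988], [-1.0, 0.001, 0.002]]
ft_force: [0.1, -0.2, -1.2]
grip_width: 0.0092
```

```bash
python3 look.py 5
```

```text
t 7.1 pos [ 0.5219 -0.0119  0.0948] yaw(y) -9.06 x [ 0.001 -0.002 -1.   ] F [ 0.1 -0.2 -1.2] M [-0.02 -0.03 -0.02] w 0.0092 q [-14.  25.  89.  -0.  66.  -5.]
```

View pics/sc5.png

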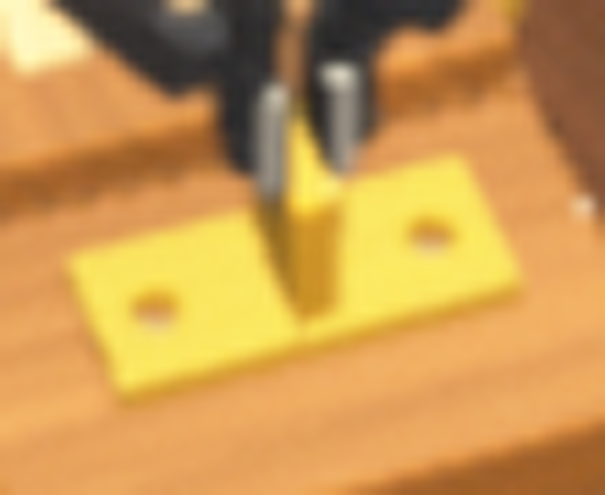

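View pics/wc5.png

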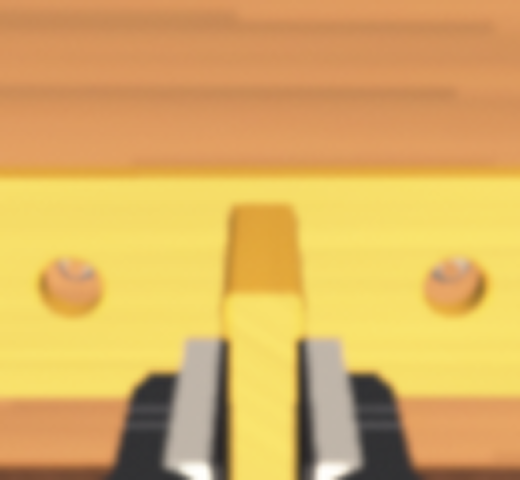

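Run:
```python
import cv2,numpy as np
w=cv2.imread("pics/w5.png")
a=cv2.resize(w[208:236,196:220],None,fx=16,fy=16,interpolation=cv2.INTER_CUBIC);b=cv2.resize(w[208:236,292:316],None,fx=16,fy=16,interpolation=cv2.INTER_CUBIC)
cv2.imwrite("pics/w5h.png",np.hstack([a,b]))
s=cv2.imread("pics/s5.png")
```

```text
(no output)
```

View pics/w5h.png

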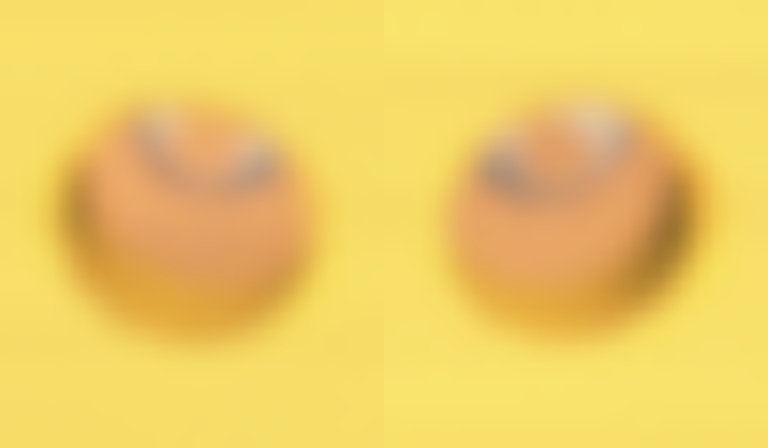

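```bash
python3 -c "
import hs
hs.rel((155,308),(430,234),.0948)
from h import *
ci=hs.env.camera_info('wrist');print(ci['eye'])
h=onz(ci,196+(190.5)/16-.5,208+222.5/16-.5,.0816);p=onz(ci,196+(205.5)/16-.5,208+132/16-.5,.076)
h2=onz(ci,292+(575-384)/16-.5,208+222.5/16-.5,.0816);p2=onz(ci,292+(555-384)/16-.5,208+132/16-.5,.076)
print(p-h,p2-h2,h,h2)
"
```

```text
near need world [-0.9 -1.1] case -0.7 -1.2
far need world [-0.2 -0.4] case -0.1 -0.4
mid need world [-0.5 -0.7] case -0.4 -0.8
hole mid [ 0.5238 -0.0116  0.0806]
[0.53510989 0.06395042 0.26413642]
[ 0.00025291  0.00228878 -0.0056    ] [ 0.00026504  0.0022905  -0.0056    ] [ 0.48803423 -0.00668348  0.0816    ] [ 0.55877744 -0.01805829  0.0816    ]
```

Run:
```python
import cv2,numpy as np
w=cv2.imread("pics/s5.png")
a=cv2.resize(w[202:214,228:241],None,fx=28,fy=28,interpolation=cv2.INTER_CUBIC);b=cv2.resize(w[195:207,253:266],None,fx=28,fy=28,interpolation=cv2.INTER_CUBIC)
cv2.imwrite("pics/s5h.png",np.hstack([a,b]))
```

```text
(no output)
```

View pics/s5h.png

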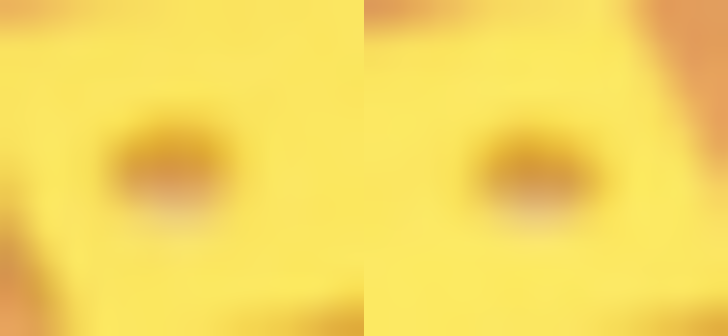

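Request:
play_rows(travel=[[0, 0.17, 0], [0, 0, 0], [0, 0, 0]], rotation=[[0, 0, 0], [0, 0, 0], [0, 0, 0]], claw=[0.5, 0.5, 0.5])

```text
time_s: 7.45
position: [0.5222, -0.0102, 0.0954]
tool_rot: [[0.002, 0.988, -0.158], [-0.003, -0.158, -0.988], [-1.0, 0.002, 0.002]]
ft_force: [0.2, -1.3, -2.7]
grip_width: 0.0092
```

```bash
cat > look2.py <<'E'
import sys
from st import *
from h import *
n=sys.argv[1];s=st();w=env.get_image("wrist")[:,:,::-1];b=env.get_image("side")[:,:,::-1]
cv2.imwrite(f"pics/w{n}.png",w);cv2.imwrite(f"pics/s{n}.png",b)
r=lambda im,k:cv2.resize(im,None,fx=k,fy=k,interpolation=cv2.INTER_CUBIC)
a=np.hstack([r(w[208:236,196:220],16),r(w[208:236,292:316],16)])
c=r(b[180:225,220:275],8)[:,:440]
cv2.imwrite(f"pics/h{n}.png",a);cv2.imwrite(f"pics/sc{n}.png",c)
E
python3 look2.py 6
```

```text
t 7.45 pos [ 0.5222 -0.0102  0.0954] yaw(y) -9.07 x [ 0.002 -0.003 -1.   ] F [ 0.2 -1.3 -2.7] M [-0.01 -0.04  0.03] w 0.0092 q [-14.  25.  89.  -0.  66.  -5.]
```

View pics/h6.png

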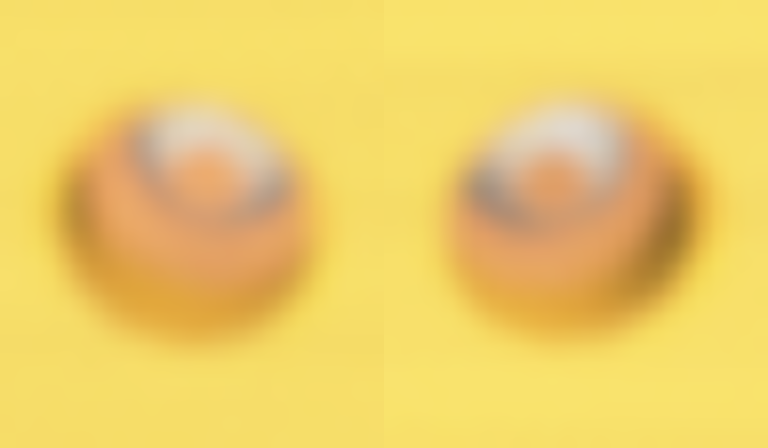

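View pics/sc6.png

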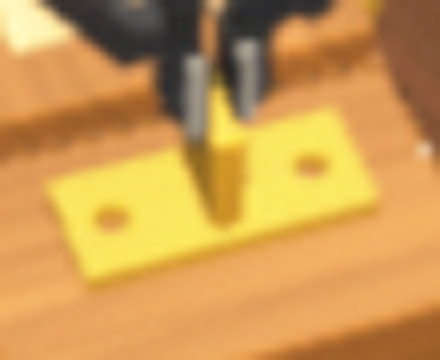

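The wrist crop shows both pin tips centred in the holes once parallax is allowed for. Lowering now in small steps.

Request:
play_rows(travel=[[0, 0, -0.25], [0, 0, -0.25], [0, 0, 0]], rotation=[[0.002, 0.002, 0], [0, 0, 0], [0, 0, 0]], claw=[0.5, 0.5, 0.5])

```text
time_s: 7.8
position: [0.5223, -0.0102, 0.0901]
tool_rot: [[-0.0, 0.988, -0.157], [-0.001, -0.157, -0.988], [-1.0, -0.0, 0.001]]
ft_force: [-0.6, 0.3, -1.8]
grip_width: 0.0091
```

```bash
python3 st.py
```

```text
t 7.8 pos [ 0.5223 -0.0102  0.0901] yaw(y) -9.06 x [-0.    -0.001 -1.   ] F [-0.6  0.3 -1.8] M [-0.03 -0.02 -0.01] w 0.0091 q [-14.  26.  89.  -0.  65.  -5.]
```

Now past the taper, with no contact force.

Request:
play_rows(travel=[[0, 0, -0.2], [0, 0, -0.2], [0, 0, -0.2], [0, 0, 0]], rotation=[[0, 0, 0], [0, 0, 0], [0, 0, 0], [0, 0, 0]], claw=[0.5, 0.5, 0.5, 0.5])

```text
time_s: 8.13
position: [0.5222, -0.0103, 0.0831]
tool_rot: [[-0.001, 0.987, -0.158], [-0.0, -0.158, -0.987], [-1.0, -0.001, 0.0]]
ft_force: [-0.1, 0.2, -2.7]
grip_width: 0.0092
```

```bash
python3 look2.py 7
```

```text
t 8.13 pos [ 0.5222 -0.0103  0.0831] yaw(y) -9.07 x [-0.001 -0.    -1.   ] F [-0.1  0.2 -2.7] M [-0.02 -0.    0.04] w 0.0092 q [-14.  26.  89.  -0.  64.  -5.]
```

View pics/h7.png

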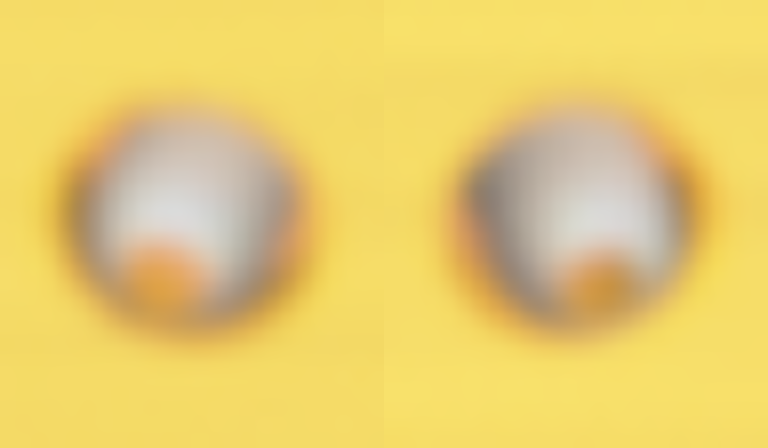

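Well centred. Down the last 2 mm until contact.

Request:
play_rows(travel=[[0, 0, -0.1], [0, 0, -0.1], [0, 0, -0.05], [0, 0, 0]], rotation=[[0, 0, 0], [0, 0, 0], [0, 0, 0], [0, 0, 0]], claw=[0.5, 0.5, 0.5, 0.5])

```text
time_s: 8.57
position: [0.5225, -0.0103, 0.081]
tool_rot: [[0.0, 0.988, -0.158], [-0.001, -0.158, -0.988], [-1.0, 0.001, 0.001]]
ft_force: [0.3, -0.1, -1.6]
grip_width: 0.0092
```

```bash
python3 st.py
```

```text
t 8.57 pos [ 0.5225 -0.0103  0.081 ] yaw(y) -9.07 x [ 0.    -0.001 -1.   ] F [ 0.3 -0.1 -1.6] M [-0.01 -0.    0.  ] w 0.0092 q [-14.  26.  90.  -0.  64.  -5.]
```

Request:
play_rows(travel=[[0, 0, -0.08], [0, 0, -0.08], [0, 0, 0]], rotation=[[0, 0, 0], [0, 0, 0], [0, 0, 0]], claw=[0.5, 0.5, 0.5])

```text
time_s: 8.82
position: [0.5227, -0.0104, 0.0812]
tool_rot: [[0.002, 0.988, -0.157], [-0.001, -0.157, -0.988], [-1.0, 0.002, 0.001]]
ft_force: [0.6, -0.5, -1.8]
grip_width: 0.0092
```

```bash
python3 st.py
```

```text
t 8.82 pos [ 0.5227 -0.0104  0.0812] yaw(y) -9.06 x [ 0.002 -0.001 -1.   ] F [ 0.6 -0.5 -1.8] M [-0.04 -0.01 -0.02] w 0.0092 q [-14.  26.  90.  -0.  64.  -5.]
```

Request:
play_rows(travel=[[0, 0, -0.2], [0, 0, -0.2], [0, 0, -0.2]], rotation=[[0, -0.002, 0], [0, 0, 0], [0, 0, 0]], claw=[0.5, 0.5, 0.5])

```text
time_s: 9.07
position: [0.5231, -0.0105, 0.0808]
tool_rot: [[0.009, 0.988, -0.157], [-0.003, -0.157, -0.988], [-1.0, 0.009, 0.002]]
ft_force: [-8.3, 0.2, 19.8]
grip_width: 0.0095
```

```bash
python3 look2.py 8
```

```text
t 9.07 pos [ 0.5231 -0.0105  0.0808] yaw(y) -9.01 x [ 0.009 -0.003 -1.   ] F [-8.3  0.2 19.8] M [0.21 1.45 0.02] w 0.0095 q [-14.  26.  90.  -0.  63.  -5.]
```

View pics/sc8.png

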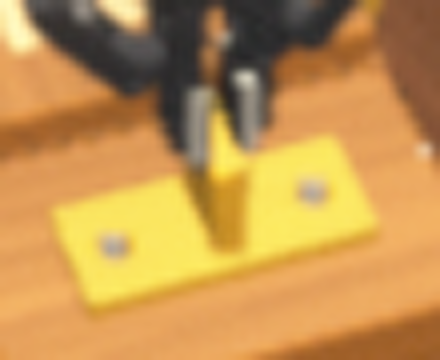

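The plate is in firm contact at the expected height, with the pins standing out of it. Releasing with a small opening.

Request:
play_rows(travel=[[0, 0, 0.05], [0, 0, 0], [0, 0, 0], [0, 0, 0]], rotation=[[0.003, 0.009, 0], [0, 0, 0], [0, 0, 0], [0, 0, 0]], claw=[0.5, 0.5, 1.4, 2.4])

```text
time_s: 9.5
position: [0.5237, -0.0106, 0.0821]
tool_rot: [[0.002, 0.988, -0.157], [-0.001, -0.157, -0.988], [-1.0, 0.002, 0.0]]
ft_force: [-0.7, 0.8, 0.1]
grip_width: 0.0236
```

Request:
play_rows(travel=[[0, 0, 0], [0, 0, 0.5], [0, 0, 1], [0, 0, 2], [0, 0, 3], [0, 0, 3], [0, 0, 0]], rotation=[[0, 0, 0], [0, 0, 0], [0, 0, 0], [0, 0, 0], [0, 0, 0], [0, 0, 0], [0, 0, 0]], claw=[2.4, 2.4, 2.4, 2.4, 2.4, 3, 4])

```text
time_s: 10.08
position: [0.5225, -0.0103, 0.1803]
tool_rot: [[-0.002, 0.988, -0.157], [0.001, -0.157, -0.988], [-1.0, -0.002, -0.0]]
ft_force: [0.7, -0.3, 0.4]
grip_width: 0.0393
```

```bash
python3 look2.py 9
python3 - <<'E'
import cv2
a=cv2.imread("pics/s9.png")[130:250,180:300];cv2.imwrite("pics/s9c.png",cv2.resize(a,None,fx=5,fy=5,interpolation=cv2.INTER_CUBIC))
E
```

```text
t 10.08 pos [ 0.5225 -0.0103  0.1803] yaw(y) -9.02 x [-0.002  0.001 -1.   ] F [ 0.7 -0.3  0.4] M [-0.03 -0.    0.01] w 0.0393 q [-14.  20.  81.  -0.  79.  -5.]
```

View pics/s9c.png

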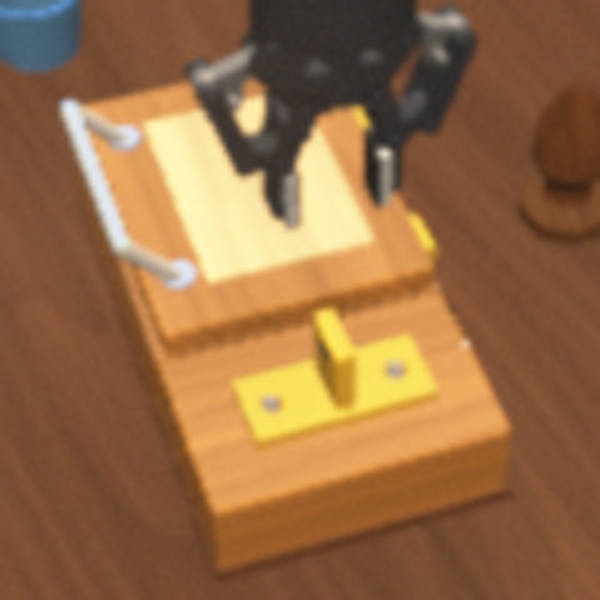

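View pics/w9.png

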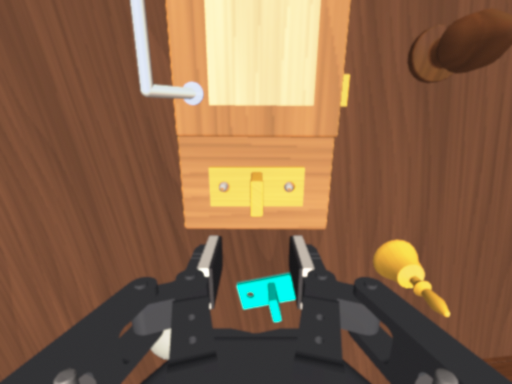

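Plate is seated flush on both pins and released. From the seated pose the bar should be at about (0.459,0.157,0.115), which agrees with the pictures. Moving there.

Request:
play_rows(travel=[[-1, 2.6, 0], [-1, 2.8, 0], [-1, 2.8, 0], [-1, 2.8, 0], [-1, 2.8, 0], [-1, 2.6, 0], [0, 0, 0]], rotation=[[0, 0, 0], [0, 0, 0], [0, 0, 0], [0, 0, 0], [0, 0, 0], [0, 0, 0], [0, 0, 0]], claw=[6, 6, 6, 6, 6, 6, 6])

```text
time_s: 10.77
position: [0.4541, 0.1585, 0.1677]
tool_rot: [[-0.023, 0.986, -0.163], [0.002, -0.163, -0.987], [-1.0, -0.023, 0.001]]
ft_force: [0.3, 0.5, -0.0]
grip_width: 0.0598
```

Run:
```python
from st import *
from h import *
s=st();ci=env.camera_info("wrist");w=env.get_image("wrist")[:,:,::-1];cv2.imwrite("pics/w10.png",w)
np.save("w10ci.npy",ci,allow_pickle=True)
```

```text
t 10.77 pos [0.4541 0.1585 0.1677] yaw(y) -9.37 x [-0.023  0.002 -1.   ] F [ 0.3  0.5 -0. ] M [-0.05 -0.    0.02] w 0.0598 q [ 5. 17. 88.  0. 76. 14.]
```

View pics/w10.png

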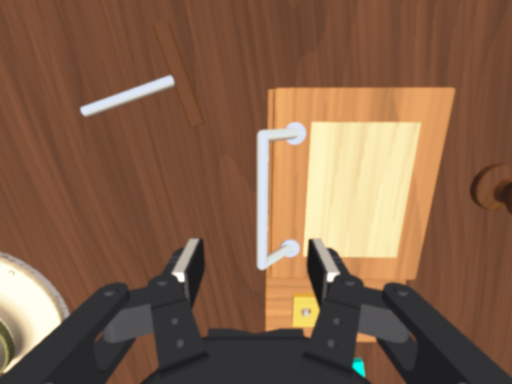

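Run:
```python
from h import *
ci=np.load("w10ci.npy",allow_pickle=True).item()
a=onz(ci,264,133,.115);b=onz(ci,262,266,.115);print(a,b,(a+b)/2,np.linalg.norm(a-b),np.degrees(np.arctan2(b[0]-a[0],a[1]-b[1])))
```

```text
[0.47116234 0.21795583 0.115     ] [0.45022885 0.09555202 0.115     ] [0.4606956  0.15675393 0.115     ] 0.12418092731960959 -9.704832913583678
```

Request:
play_rows(travel=[[0.4, -0.1, 0.5], [0, 0, 0], [0, 0, 0]], rotation=[[-0.002, -0.023, 0.003], [0, 0, 0], [0, 0, 0]], claw=[6, 6, 6])

```text
time_s: 11.07
position: [0.4592, 0.1548, 0.1712]
tool_rot: [[-0.001, 0.987, -0.16], [-0.001, -0.16, -0.987], [-1.0, -0.001, 0.002]]
ft_force: [0.2, 0.1, 0.6]
grip_width: 0.0598
```

```bash
python3 st.py
```

```text
t 11.07 pos [0.4592 0.1548 0.1712] yaw(y) -9.2 x [-0.001 -0.001 -1.   ] F [0.2 0.1 0.6] M [ 0.03  0.01 -0.05] w 0.0598 q [ 5. 17. 88. -0. 75. 14.]
```

Request:
play_rows(travel=[[0, 0.1, -2], [0, 0, -2], [0, 0, -2], [0, 0, -1], [0, 0, 0]], rotation=[[0, 0, 0], [0, 0, 0], [0, 0, 0], [0, 0, 0], [0, 0, 0]], claw=[5, 5, 5, 5, 5])

```text
time_s: 11.48
position: [0.4617, 0.1515, 0.0991]
tool_rot: [[0.003, 0.986, -0.167], [-0.002, -0.167, -0.986], [-1.0, 0.004, 0.001]]
ft_force: [0.4, -0.3, -0.1]
grip_width: 0.0507
```

```bash
python3 st.py
```

```text
t 11.48 pos [0.4617 0.1515 0.0991] yaw(y) -9.61 x [ 0.003 -0.002 -1.   ] F [ 0.4 -0.3 -0.1] M [ 0.01  0.01 -0.05] w 0.0507 q [ 4. 22. 94. -0. 64. 14.]
```

Request:
play_rows(travel=[[-0.2, 0.5, -0.25], [0, 0, 0], [0, 0, 0], [0, 0, 0], [0, 0, 0], [0, 0, 0]], rotation=[[0.002, 0.003, 0.005], [0, 0, 0], [0, 0, 0], [0, 0, 0], [0, 0, 0], [0, 0, 0]], claw=[5, 3.5, 2.5, 1.6, 1.2, 0.3], squeeze=60)

```text
time_s: 11.98
position: [0.4616, 0.1556, 0.0987]
tool_rot: [[0.004, 0.986, -0.164], [0.001, -0.164, -0.986], [-1.0, 0.004, -0.001]]
ft_force: [0.2, -0.2, -0.1]
grip_width: 0.0034
```

Request:
play_rows(travel=[[0, 0, 0], [0, 0, 0]], rotation=[[0, 0, 0], [0, 0, 0]], claw=[0.3, 0.3])

```text
time_s: 12.15
position: [0.4619, 0.1556, 0.0993]
tool_rot: [[0.005, 0.986, -0.164], [0.001, -0.164, -0.986], [-1.0, 0.005, -0.002]]
ft_force: [0.8, -0.0, -0.1]
grip_width: 0.0032
```

```bash
python3 st.py;python3 - <<'E'
import cv2
from rig import env
a=env.get_image("side")[:,:,::-1][110:230,170:290];cv2.imwrite("pics/s11c.png",cv2.resize(a,None,fx=5,fy=5,interpolation=cv2.INTER_CUBIC))
E
```

```text
t 12.15 pos [0.4619 0.1556 0.0993] yaw(y) -9.45 x [ 0.005  0.001 -1.   ] F [ 0.8 -0.  -0.1] M [-0.01 -0.   -0.03] w 0.0032 q [ 5. 22. 94.  0. 64. 14.]
```

View pics/s11c.png

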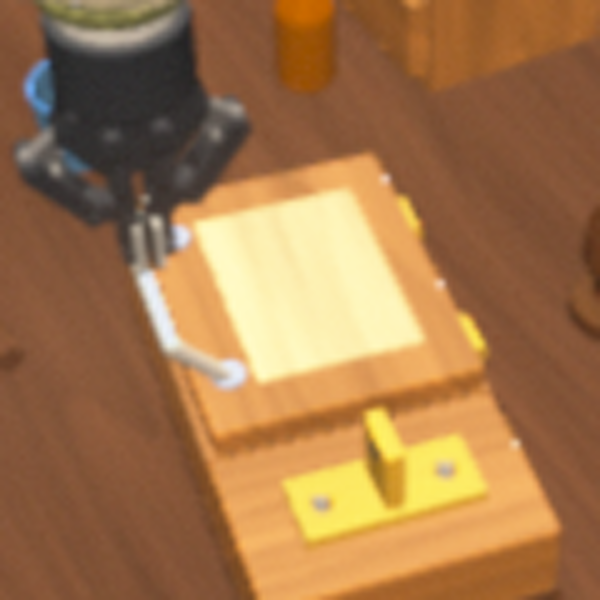

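Run:
```python
import cv2
from rig import env
w=env.get_image("wrist")[:,:,::-1];cv2.imwrite("pics/w12.png",cv2.resize(w[100:340,150:390],None,fx=2.5,fy=2.5,interpolation=cv2.INTER_CUBIC))
t=env.get_image("top")[:,:,::-1];cv2.imwrite("pics/t12.png",cv2.resize(t[150:250,180:300],None,fx=5,fy=5,interpolation=cv2.INTER_CUBIC))
```

```text
(no output)
```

View pics/w12.png

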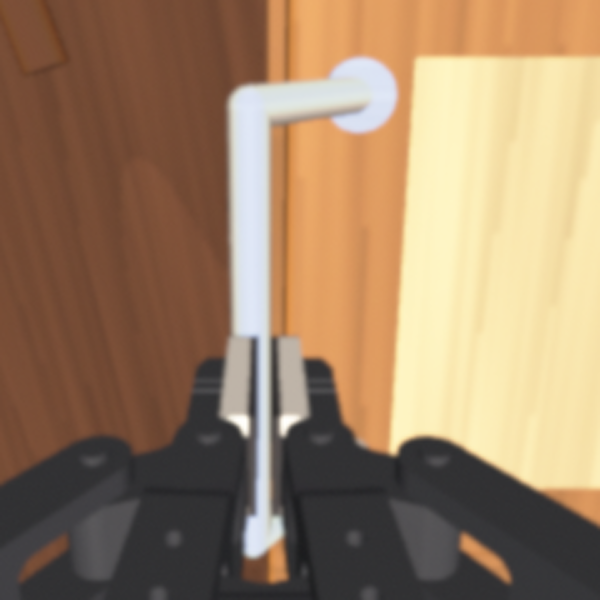

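The fingers closed to 3 mm, and the pads appear to lie above the bar, so it isn't gripped. I'll check where the true tips are by projection.

Run:
```python
from st import *
from h import *
s=st();ci=env.camera_info("wrist");R=s["tool_rot"];p=s["position"]
for x in (-.0187,0,.01,-.03): print(x,[np.round(proj(ci,p+R@[x,0,z]),1) for z in(-.011,.011)])
print("bar pts",[np.round(proj(ci,np.array([.4595,.157,.115])+t*np.array([.16,.987,0])),1) for t in(0,.02,.04,.06)])
cs=env.camera_info("side");print("side tip",proj(cs,p),"bar",proj(cs,[.4595,.157,.115]),"lug-era tip check")
w=env.get_image("wrist")[:,:,::-1];cv2.imwrite("pics/w13.png",w)
for q in((255,235),(250,142),(250,230)): print(q)
```

```text
t 12.3 pos [0.4617 0.1556 0.0991] yaw(y) -9.45 x [ 0.005  0.001 -1.   ] F [-0.4 -1.  -0.2] M [-0.02 -0.03 -0.  ] w 0.003 q [ 5. 22. 94.  0. 64. 14.]
-0.0187 [array([253.2, 225.1]), array([253.3, 256.7])]
0 [array([253.4, 214.1]), array([253.5, 243.1])]
0.01 [array([253.5, 209.1]), array([253.6, 236.8])]
-0.03 [array([253.1, 233. ]), array([253.2, 266.4])]
bar pts [array([249.6, 237.7]), array([249.2, 208.3]), array([248.9, 176.5]), array([248.4, 142.3])]
side tip (np.float64(199.63917914386997), np.float64(168.85788436798268)) bar (np.float64(198.21656379500885), np.float64(164.82662734006715)) lug-era tip check
(255, 235)
(250, 142)
(250, 230)
```

View pics/w13.png

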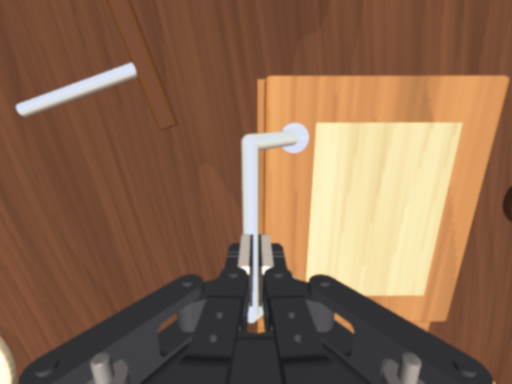

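The tips appear about 20 mm short of the nominal TCP, and they sit just over the bar. I'll open and go lower in guarded steps, watching the force and the pictures.

Request:
play_rows(travel=[[-0.2, 0.1, 0.3], [0, 0, 0.2], [0, 0, 0], [0, 0, 0]], rotation=[[0, 0.005, 0.002], [0, 0, 0], [0, 0, 0], [0, 0, 0]], claw=[2, 4, 4, 4])

```text
time_s: 12.68
position: [0.4595, 0.1568, 0.1046]
tool_rot: [[-0.001, 0.987, -0.162], [0.001, -0.162, -0.987], [-1.0, -0.001, -0.001]]
ft_force: [0.9, 0.2, -0.5]
grip_width: 0.0399
```

Request:
play_rows(travel=[[0, 0, -0.6], [0, 0, -0.6], [0, 0, 0]], rotation=[[0, 0, 0], [0, 0, 0], [0, 0, 0]], claw=[4, 4, 4])

```text
time_s: 12.93
position: [0.4595, 0.1568, 0.0916]
tool_rot: [[-0.001, 0.987, -0.162], [0.001, -0.162, -0.987], [-1.0, -0.001, -0.001]]
ft_force: [0.5, -1.0, -0.4]
grip_width: 0.04
```

Run:
```python
from st import *
from h import *
s=st();w=env.get_image("wrist")[:,:,::-1];b=env.get_image("side")[:,:,::-1]
r=lambda im,k:cv2.resize(im,None,fx=k,fy=k,interpolation=cv2.INTER_CUBIC)
cv2.imwrite("pics/m14.png",np.hstack([r(w[130:290,180:330],2.5),r(b[125:189,170:230],6.25)[:400,:400]]))
```

```text
t 12.93 pos [0.4595 0.1568 0.0916] yaw(y) -9.32 x [-0.001  0.001 -1.   ] F [ 0.5 -1.  -0.4] M [ 0.02  0.01 -0.01] w 0.04 q [ 5. 22. 94.  0. 63. 14.]
```

View pics/m14.png

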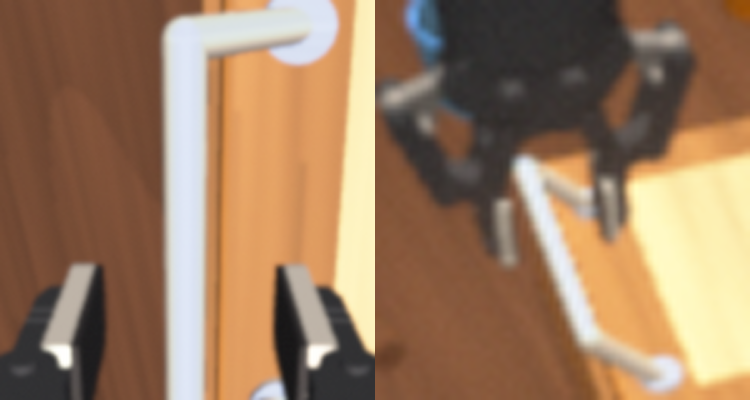

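Request:
play_rows(travel=[[-0.1, 0, -0.4], [0, 0, -0.4], [0, 0, -0.3], [0, 0, 0]], rotation=[[0, 0, 0], [0, 0, 0], [0, 0, 0], [0, 0, 0]], claw=[4, 4, 4, 4])

```text
time_s: 13.37
position: [0.4588, 0.1568, 0.0803]
tool_rot: [[0.0, 0.987, -0.162], [0.001, -0.162, -0.987], [-1.0, 0.0, -0.001]]
ft_force: [-0.3, -0.6, -0.4]
grip_width: 0.0401
```

```bash
cat > m.py <<'E'
import sys
from st import *
from h import *
s=st();w=env.get_image("wrist")[:,:,::-1];b=env.get_image("side")[:,:,::-1]
r=lambda im,k:cv2.resize(im,None,fx=k,fy=k,interpolation=cv2.INTER_CUBIC)
cv2.imwrite(f"pics/m{sys.argv[1]}.png",np.hstack([r(w[130:290,180:330],2.5),r(b[125:189,170:230],6.25)[:400,:400]]))
E
python3 m.py 15
```

```text
t 13.37 pos [0.4588 0.1568 0.0803] yaw(y) -9.32 x [ 0.     0.001 -1.   ] F [-0.3 -0.6 -0.4] M [ 0.04  0.01 -0.05] w 0.0401 q [ 5. 23. 95.  0. 61. 14.]
```

View pics/m15.png

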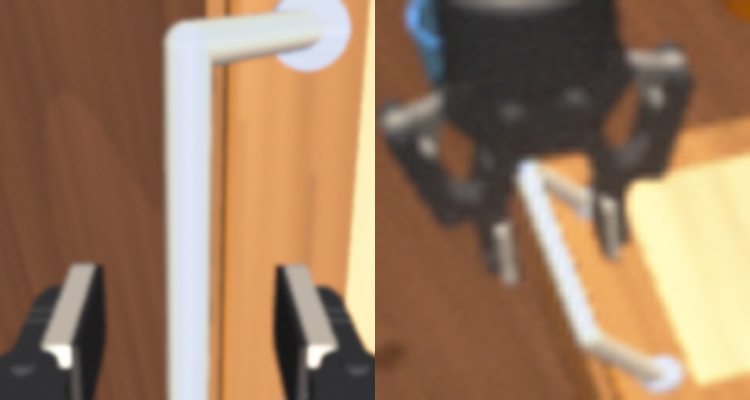

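Run:
```python
from st import *
from h import *
cs=env.camera_info("side");s=st();R=s["tool_rot"];p=s["position"]
for sg,(u,v) in ((-1,(191.3,169.8)),(1,(170+(618-375)/6.25,125+254/6.25))):
  for x in(0,-.01,-.02,-.03): print(sg,(u,v),x,(p+R@[x,0,0])[2].round(3),np.round(proj(cs,p+R@[x,sg*.024,.011]),1),np.round(proj(cs,p+R@[x,sg*.024,-.011]),1))
```

```text
t 13.47 pos [0.4591 0.1569 0.0808] yaw(y) -9.31 x [ 0.001  0.001 -1.   ] F [ 0.1 -0.1  0.7] M [-0.02 -0.01  0.01] w 0.04 q [ 5. 23. 95.  0. 61. 14.]
-1 (191.3, 169.8) 0 0.081 [192.  177.9] [190.2 172.8]
-1 (191.3, 169.8) -0.01 0.091 [191.7 175.5] [189.9 170.3]
-1 (191.3, 169.8) -0.02 0.101 [191.3 173. ] [189.5 167.9]
-1 (191.3, 169.8) -0.03 0.111 [190.9 170.5] [189.1 165.3]
1 (208.88, 165.64) 0 0.081 [208.2 174. ] [206.2 169. ]
1 (208.88, 165.64) -0.01 0.091 [207.9 171.6] [205.9 166.6]
1 (208.88, 165.64) -0.02 0.101 [207.7 169.1] [205.7 164.1]
1 (208.88, 165.64) -0.03 0.111 [207.4 166.6] [205.4 161.6]
```

Request:
play_rows(travel=[[0, 0, -0.4], [0, 0, -0.4], [0, 0, 0]], rotation=[[0, 0, 0], [0, 0, 0], [0, 0, 0]], claw=[4, 4, 4])

```text
time_s: 13.72
position: [0.4594, 0.1569, 0.0724]
tool_rot: [[0.002, 0.987, -0.162], [0.001, -0.162, -0.987], [-1.0, 0.002, -0.001]]
ft_force: [-0.0, -0.5, -0.5]
grip_width: 0.04
```

Request:
play_rows(travel=[[0, 0, 0], [0, 0, 0], [0, 0, 0], [0, 0, 0], [0, 0, 0]], rotation=[[0, 0, 0], [0, 0, 0], [0, 0, 0], [0, 0, 0], [0, 0, 0]], claw=[2.5, 1.5, 1, 0.3, 0.3])

```text
time_s: 14.13
position: [0.4585, 0.157, 0.0722]
tool_rot: [[0.0, 0.987, -0.162], [0.001, -0.162, -0.987], [-1.0, 0.0, -0.001]]
ft_force: [0.5, -0.3, -2.2]
grip_width: 0.0076
```

```bash
python3 m.py 16
```

```text
t 14.13 pos [0.4585 0.157  0.0722] yaw(y) -9.31 x [ 0.     0.001 -1.   ] F [ 0.5 -0.3 -2.2] M [ 0.01  0.09 -0.03] w 0.0076 q [ 5. 24. 96.  0. 60. 14.]
```

View pics/m16.png

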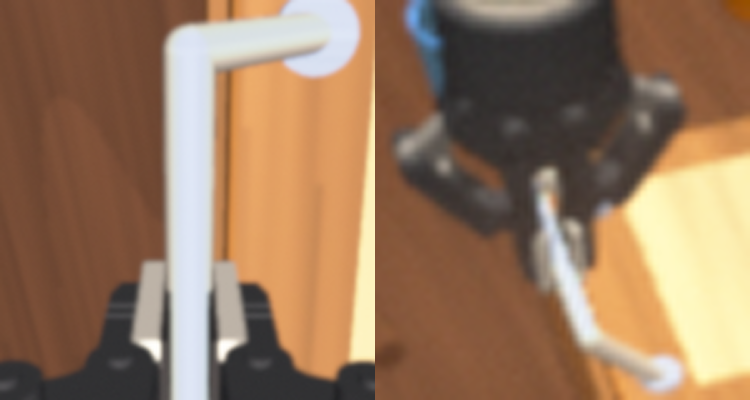

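The bar is now gripped: width 7.6 mm, the same offset as on the lug, and it lies between the pads in both views. Computing the arc.

```bash
cat > arc.py <<'E'
import sys
from st import *
c,sn=np.cos(np.radians(9.25)),np.sin(np.radians(9.25));X=np.array([c,-sn,0]);Y=np.array([sn,c,0])
P0=np.array([.4585,.157,.0722]);H=P0+.170*X-[0,0,.055]
def at(th): return H+X*(-.170*np.cos(th)+.055*np.sin(th))+np.array([0,0,.170*np.sin(th)+.055*np.cos(th)])
s=st();d=s["position"]-H;a,z=d@X,d[2]
th=np.arctan2(z,-a)-np.arctan2(.055,.170);print("theta",th.round(3),"deg",np.degrees(th).round(1),"radius err mm",(1000*(np.hypot(a,z)-np.hypot(.17,.055))).round(1),"side mm",(1000*d@Y).round(1))
R=s["tool_rot"];print("tilt fix",np.cross(R[:,0],[0,0,-1]).round(3),"to balance cm",((at(1.39)-s["position"])*100).round(2))
if len(sys.argv)>1:
    e,n=float(sys.argv[1]),int(sys.argv[2]);p=s["position"]
    for k in range(1,n+1):
        q=at(th+(e-th)*k/n);print(((q-p)*100).round(2).tolist(),end=", ");p=q
E
python3 arc.py 0.35 8
```

```text
t 14.23 pos [0.4586 0.1569 0.0722] yaw(y) -9.31 x [ 0.     0.001 -1.   ] F [-0.6 -0.1 -0.4] M [-0.02  0.12 -0.02] w 0.0078 q [ 5. 24. 96.  0. 60. 14.]
theta 0.0 deg 0.0 radius err mm -0.1 side mm -0.0
tilt fix [-0.001  0.     0.   ] to balance cm [19.1  -3.11 12.21]
[0.25, -0.04, 0.74], [0.29, -0.05, 0.73], [0.32, -0.05, 0.71], [0.35, -0.06, 0.7], [0.38, -0.06, 0.68], [0.41, -0.07, 0.66], [0.43, -0.07, 0.65], [0.46, -0.08, 0.63],
```

Request:
play_rows(travel=[[0.25, -0.04, 0.74], [0.29, -0.05, 0.73], [0.32, -0.05, 0.71], [0.35, -0.06, 0.7]], rotation=[[0, 0, 0], [0, 0, 0], [0, 0, 0], [0, 0, 0]], claw=[0.3, 0.3, 0.3, 0.3])

```text
time_s: 14.57
position: [0.4704, 0.155, 0.1017]
tool_rot: [[-0.004, 0.987, -0.162], [0.001, -0.162, -0.987], [-1.0, -0.004, -0.001]]
ft_force: [2.5, 0.5, -6.4]
grip_width: 0.0078
```

```bash
python3 arc.py 0.4 6; python3 m.py 17
```

```text
t 14.57 pos [0.4704 0.155  0.1017] yaw(y) -9.32 x [-0.004  0.001 -1.   ] F [ 2.5  0.5 -6.4] M [ 0.16 -0.15  0.03] w 0.0078 q [ 4. 23. 92.  0. 66. 14.]
theta 0.179 deg 10.2 radius err mm 0.5 side mm -0.1
tilt fix [-0.001 -0.004 -0.   ] to balance cm [17.91 -2.91  9.26]
[0.36, -0.05, 0.55], [0.34, -0.06, 0.56], [0.36, -0.06, 0.55], [0.38, -0.06, 0.54], [0.4, -0.06, 0.52], [0.42, -0.07, 0.51], t 14.57 pos [0.4704 0.155  0.1017] yaw(y) -9.32 x [-0.004  0.001 -1.   ] F [ 2.5  0.5 -6.4] M [ 0.16 -0.15  0.03] w 0.0078 q [ 4. 23. 92.  0. 66. 14.]
```

View pics/m17.png

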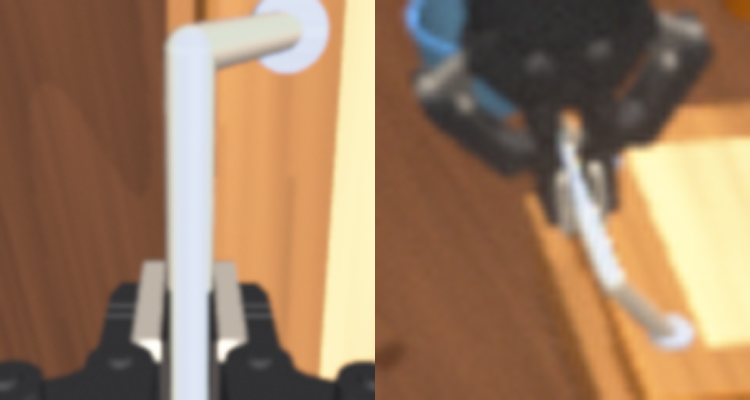

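The lid is lifting with the bar and tracking the arc to 0.5 mm. Continuing.

Request:
play_rows(travel=[[0.36, -0.05, 0.55], [0.34, -0.06, 0.56], [0.36, -0.06, 0.55], [0.38, -0.06, 0.54], [0.4, -0.06, 0.52], [0.42, -0.07, 0.51]], rotation=[[0, -0.004, 0], [0, 0, 0], [0, 0, 0], [0, 0, 0], [0, 0, 0], [0, 0, 0]], claw=[0.3, 0.3, 0.3, 0.3, 0.3, 0.3])

```text
time_s: 15.17
position: [0.4933, 0.1512, 0.1364]
tool_rot: [[-0.003, 0.987, -0.162], [0.002, -0.162, -0.987], [-1.0, -0.003, -0.001]]
ft_force: [-2.8, 2.0, -0.6]
grip_width: 0.0076
```

```bash
python3 arc.py 0.65 8
```

```text
t 15.17 pos [0.4933 0.1512 0.1364] yaw(y) -9.32 x [-0.003  0.002 -1.   ] F [-2.8  2.  -0.6] M [ 0.27  0.65 -0.01] w 0.0076 q [ 4. 22. 86.  0. 72. 13.]
theta 0.411 deg 23.6 radius err mm 1.2 side mm -0.1
tilt fix [-0.002 -0.003 -0.   ] to balance cm [15.62 -2.53  5.8 ]
[0.44, -0.06, 0.32], [0.37, -0.06, 0.38], [0.38, -0.06, 0.37], [0.39, -0.06, 0.36], [0.4, -0.06, 0.35], [0.41, -0.07, 0.34], [0.42, -0.07, 0.32], [0.43, -0.07, 0.31],
```

Request:
play_rows(travel=[[0.44, -0.06, 0.32], [0.37, -0.06, 0.38], [0.38, -0.06, 0.37], [0.39, -0.06, 0.36], [0.4, -0.06, 0.35], [0.41, -0.07, 0.34], [0.42, -0.07, 0.32], [0.43, -0.07, 0.31]], rotation=[[0, -0.003, 0], [0, 0, 0], [0, 0, 0], [0, 0, 0], [0, 0, 0], [0, 0, 0], [0, 0, 0], [0, 0, 0]], claw=[0.3, 0.3, 0.3, 0.3, 0.3, 0.3, 0.3, 0.3])

```text
time_s: 15.83
position: [0.5273, 0.1456, 0.168]
tool_rot: [[-0.004, 0.987, -0.162], [0.002, -0.162, -0.987], [-1.0, -0.004, -0.001]]
ft_force: [-1.3, 0.4, -4.9]
grip_width: 0.0078
```

```bash
python3 arc.py 0.95 10
```

```text
t 15.83 pos [0.5273 0.1456 0.168 ] yaw(y) -9.3 x [-0.004  0.002 -1.   ] F [-1.3  0.4 -4.9] M [ 0.18  0.45 -0.01] w 0.0078 q [ 3. 23. 78.  0. 79. 12.]
theta 0.671 deg 38.5 radius err mm 2.4 side mm -0.2
tilt fix [-0.002 -0.004 -0.   ] to balance cm [12.22 -1.97  2.63]
[0.55, -0.07, 0.07], [0.42, -0.07, 0.26], [0.43, -0.07, 0.25], [0.43, -0.07, 0.23], [0.44, -0.07, 0.22], [0.45, -0.07, 0.21], [0.45, -0.07, 0.2], [0.46, -0.07, 0.18], [0.46, -0.08, 0.17], [0.47, -0.08, 0.16],
```

Request:
play_rows(travel=[[0.5, -0.07, 0.12], [0.43, -0.07, 0.23], [0.43, -0.07, 0.23], [0.43, -0.07, 0.22], [0.44, -0.07, 0.21], [0.45, -0.07, 0.2], [0.45, -0.07, 0.19], [0.46, -0.07, 0.17], [0.46, -0.08, 0.16], [0.47, -0.08, 0.15]], rotation=[[-0.002, -0.004, 0], [0, 0, 0], [0, 0, 0], [0, 0, 0], [0, 0, 0], [0, 0, 0], [0, 0, 0], [0, 0, 0], [0, 0, 0], [0, 0, 0]], claw=[0.3, 0.3, 0.3, 0.3, 0.3, 0.3, 0.3, 0.3, 0.3, 0.3])

```text
time_s: 16.67
position: [0.5768, 0.1374, 0.1918]
tool_rot: [[0.001, 0.987, -0.162], [-0.001, -0.162, -0.987], [-1.0, 0.001, 0.001]]
ft_force: [-2.2, -0.2, -2.0]
grip_width: 0.0075
```

```bash
python3 arc.py 1.2 8
python3 - <<'E'
import cv2,numpy as np
from rig import env
w=env.get_image("wrist")[:,:,::-1];b=env.get_image("side")[:,:,::-1]
cv2.imwrite("pics/n18.png",np.hstack([cv2.resize(w,(400,300)),cv2.resize(b[60:240,140:380],(400,300))]))
E
```

```text
t 16.67 pos [0.5768 0.1374 0.1918] yaw(y) -9.3 x [ 0.001 -0.001 -1.   ] F [-2.2 -0.2 -2. ] M [ 0.24  0.64 -0.01] w 0.0075 q [ 2. 27. 68. -0. 85. 11.]
theta 0.978 deg 56.1 radius err mm 3.0 side mm -0.3
tilt fix [0.001 0.001 0.   ] to balance cm [ 7.27 -1.16  0.25]
[0.56, -0.06, -0.15], [0.47, -0.08, 0.12], [0.48, -0.08, 0.1], [0.48, -0.08, 0.09], [0.48, -0.08, 0.08], [0.48, -0.08, 0.06], [0.49, -0.08, 0.05], [0.49, -0.08, 0.04],
```

View pics/n18.png

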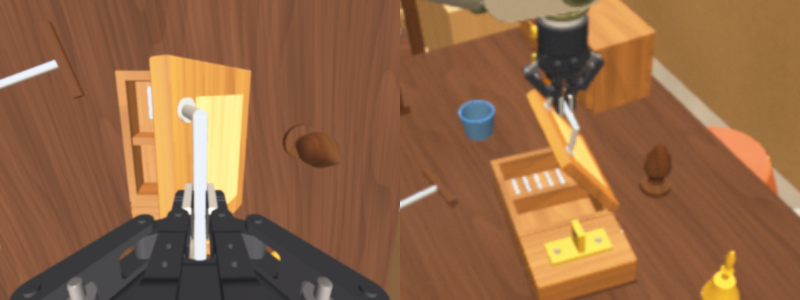

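Request:
play_rows(travel=[[0.5, -0.07, 0.05], [0.47, -0.08, 0.1], [0.48, -0.08, 0.08], [0.48, -0.08, 0.08], [0.48, -0.08, 0.07], [0.48, -0.08, 0.05], [0.49, -0.08, 0.04], [0.49, -0.08, 0.03]], rotation=[[0.001, 0.001, 0], [0, 0, 0], [0, 0, 0], [0, 0, 0], [0, 0, 0], [0, 0, 0], [0, 0, 0], [0, 0, 0]], claw=[0.3, 0.3, 0.3, 0.3, 0.3, 0.3, 0.3, 0.3])

```text
time_s: 17.43
position: [0.6186, 0.1306, 0.2]
tool_rot: [[0.004, 0.987, -0.161], [-0.001, -0.161, -0.987], [-1.0, 0.004, -0.0]]
ft_force: [-2.2, 0.0, 2.6]
grip_width: 0.0077
```

```bash
python3 arc.py 1.39 7
```

```text
t 17.43 pos [0.6186 0.1306 0.2   ] yaw(y) -9.28 x [ 0.004 -0.001 -1.   ] F [-2.2  0.   2.6] M [0.1  0.47 0.  ] w 0.0077 q [ 1. 30. 61. -0. 89. 11.]
theta 1.215 deg 69.6 radius err mm 4.3 side mm -0.3
tilt fix [0.001 0.004 0.   ] to balance cm [ 3.09 -0.47 -0.57]
[0.46, -0.04, -0.41], [0.44, -0.07, 0.0], [0.44, -0.07, -0.01], [0.44, -0.07, -0.02], [0.44, -0.07, -0.03], [0.44, -0.07, -0.04], [0.44, -0.07, -0.05],
```

Run:
```python
import numpy as np
from scipy.optimize import least_squares
c,sn=np.cos(np.radians(9.25)),np.sin(np.radians(9.25));X=np.array([c,-sn])
P=np.array([[.4585,.157,.0722],[.4704,.155,.1017],[.4933,.1512,.1364],[.5273,.1456,.168],[.5768,.1374,.1918],[.6186,.1306,.2]])
a=P[:,:2]@X;z=P[:,2];a0=a[0]
r=least_squares(lambda v:np.hypot(a-v[0],z-v[1])-v[2],[a0+.17,.017,.1787]);print("center rel start",r.x[0]-a0,r.x[1]-z[0],r.x[2],r.fun*1000)
r=least_squares(lambda v:np.hypot(a-v[0],z-v[1])-.1787,[a0+.17,.017]);print("fixed r",r.x[0]-a0,r.x[1]-z[0],r.fun*1000)
```

```text
center rel start 0.17334717977561115 -0.05338012595424799 0.1813756815660018 [ 0.00425829 -0.04588555 -0.02603922  0.25474098 -0.33033248  0.14325798]
fixed r 0.17153605552056345 -0.05108474249940284 [ 0.28119806 -0.02609952 -0.2165432   0.01208492 -0.3792181   0.42499647]
```

Request:
play_rows(travel=[[0.45, -0.07, 0], [0.45, -0.07, 0], [0.45, -0.07, -0.02], [0.45, -0.07, -0.03], [0.45, -0.07, -0.04], [0.4, -0.06, -0.05], [0.3, -0.05, -0.05], [0, 0, 0]], rotation=[[0.001, 0.004, 0], [0, 0, 0], [0, 0, 0], [0, 0, 0], [0, 0, 0], [0, 0, 0], [0, 0, 0], [0, 0, 0]], claw=[0.3, 0.3, 0.3, 0.3, 0.3, 0.3, 0.3, 0.3])

```text
time_s: 18.1
position: [0.6532, 0.125, 0.1971]
tool_rot: [[0.002, 0.987, -0.162], [0.0, -0.162, -0.987], [-1.0, 0.001, -0.0]]
ft_force: [-0.7, 0.7, 3.4]
grip_width: 0.0072
```

```bash
python3 arc.py 1.39 3
python3 - <<'E'
import cv2,numpy as np
from rig import env
for n in("wrist","side","top"): cv2.imwrite(f"pics/{n}19.png",env.get_image(n)[:,:,::-1])
b=cv2.imread("pics/side19.png");cv2.imwrite("pics/side19c.png",cv2.resize(b[90:235,190:310],None,fx=4,fy=4,interpolation=cv2.INTER_CUBIC))
t=cv2.imread("pics/top19.png");cv2.imwrite("pics/top19c.png",cv2.resize(t[130:240,180:300],None,fx=5,fy=5,interpolation=cv2.INTER_CUBIC))
E
```

```text
t 18.1 pos [0.6532 0.125  0.1971] yaw(y) -9.32 x [ 0.002  0.    -1.   ] F [-0.7  0.7  3.4] M [0.07 0.14 0.  ] w 0.0072 q [ 1. 34. 54.  0. 91. 10.]
theta 1.408 deg 80.7 radius err mm 3.3 side mm -0.3
tilt fix [-0.     0.002  0.   ] to balance cm [-0.36  0.09 -0.28]
[-0.15, 0.06, -0.31], [-0.11, 0.02, 0.02], [-0.11, 0.02, 0.01],
```

View pics/side19c.png

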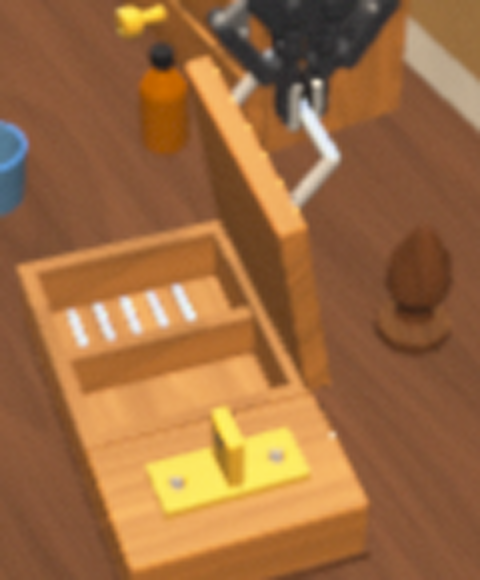

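View pics/wrist19.png

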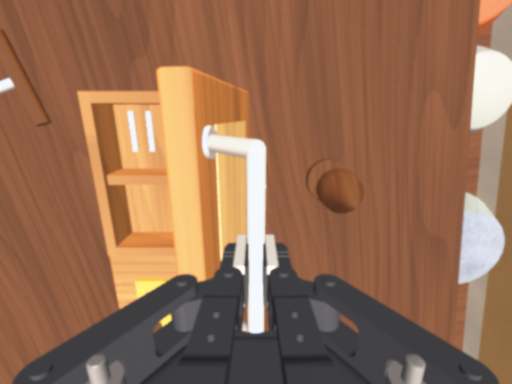

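View pics/top19c.png

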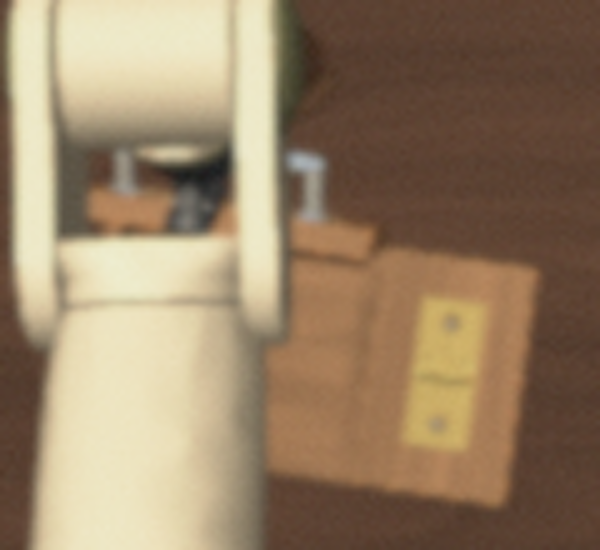

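Run:
```python
from h import *
from rig import env
cs=env.camera_info("side");ct=env.camera_info("top")
T=lambda x,y,k,a,b:(x+(a+.5)/k-.5,y+(b+.5)/k-.5)
t=np.radians(9.2);X=np.array([np.cos(t),-np.sin(t),0]);Y=np.array([np.sin(t),np.cos(t),0]);L=np.array([.5227,-.0104,.06])
def case(p): d=p-L;return np.round([1000*d@X-80,1000*d@Y-155,1000*d[2]],1)
b,e=tri(cs,T(190,90,4,336,155),ct,T(180,130,5,320,160));print("bar -y end rel hinge case",case(b),e)
# -y side face plane case y=-45 : intersect side rays with that plane
def onp(ci,u,v,yc):
    o,d=ray(ci,u,v);P=L+Y*(yc+100)/1000;s=((P-o)@Y)/(d@Y);return case(o+d*s)
for n,p in dict(topin=(282,235),topout=(307,222),botout=(328,382),botin=(298,378)).items(): print(n,onp(cs,*T(190,90,4,*p),-45))
print("bar end on plane -5",onp(cs,*T(190,90,4,336,155),-5))
for th in(1.3,1.39,1.48):
    c,s=np.cos(th),np.sin(th);f=lambda x,z:(round(x*c+z*s,1),round(-x*s+z*c,1));print(th,"bar",f(-170,55),"front top corner",f(-160,21),"front bottom",f(-160,1))
# wrist: bar +y end
```

```text
bar -y end rel hinge case [ 29.5 -62.9 182.2] 0.0007219489051929388
topin [ -21.2 -100.   158.1]
topout [  -4.2 -100.   164.4]
botout [  18.6 -100.     5.6]
botin [  -5.1 -100.    18.1]
bar end on plane -5 [ 31.2 -60.  179.6]
1.3 bar (np.float64(7.5), np.float64(178.5)) front top corner (np.float64(-22.6), np.float64(159.8)) front bottom (np.float64(-41.8), np.float64(154.4))
1.39 bar (np.float64(23.5), np.float64(177.1)) front top corner (np.float64(-8.1), np.float64(161.2)) front bottom (np.float64(-27.8), np.float64(157.6))
1.48 bar (np.float64(39.4), np.float64(174.3)) front top corner (np.float64(6.4), np.float64(161.2)) front bottom (np.float64(-13.5), np.float64(159.4))
```

The images give 1.41–1.43 rad and the kinematics 1.408, so I'll back off about 4.5 mm.

Request:
play_rows(travel=[[-0.25, 0.04, 0], [-0.2, 0.03, 0], [0, 0, 0], [0, 0, 0]], rotation=[[0, 0.001, 0], [0, 0, 0], [0, 0, 0], [0, 0, 0]], claw=[0.3, 0.3, 0.3, 0.3])

```text
time_s: 18.58
position: [0.6478, 0.1258, 0.1979]
tool_rot: [[0.003, 0.987, -0.162], [-0.0, -0.162, -0.987], [-1.0, 0.003, -0.0]]
ft_force: [0.5, 0.2, 0.7]
grip_width: 0.0075
```

```bash
python3 arc.py
python3 - <<'E'
import cv2,numpy as np
from rig import env
for n in("wrist","side","top"): cv2.imwrite(f"pics/{n}20.png",env.get_image(n)[:,:,::-1])
b=cv2.imread("pics/side20.png");t=cv2.imread("pics/top20.png")
cv2.imwrite("pics/c20.png",np.hstack([cv2.resize(b[100:190,230:280],None,fx=8,fy=6.6667,interpolation=cv2.INTER_CUBIC),cv2.resize(t[150:190,225:265],(400,600),interpolation=cv2.INTER_CUBIC)]))
E
```

```text
t 18.58 pos [0.6478 0.1258 0.1979] yaw(y) -9.31 x [ 0.003 -0.    -1.   ] F [0.5 0.2 0.7] M [-0.02 -0.18 -0.03] w 0.0075 q [ 1. 33. 55. -0. 91. 10.]
theta 1.378 deg 79.0 radius err mm 3.3 side mm -0.4
tilt fix [0.    0.003 0.   ] to balance cm [ 0.18  0.01 -0.36]
```

View pics/c20.png

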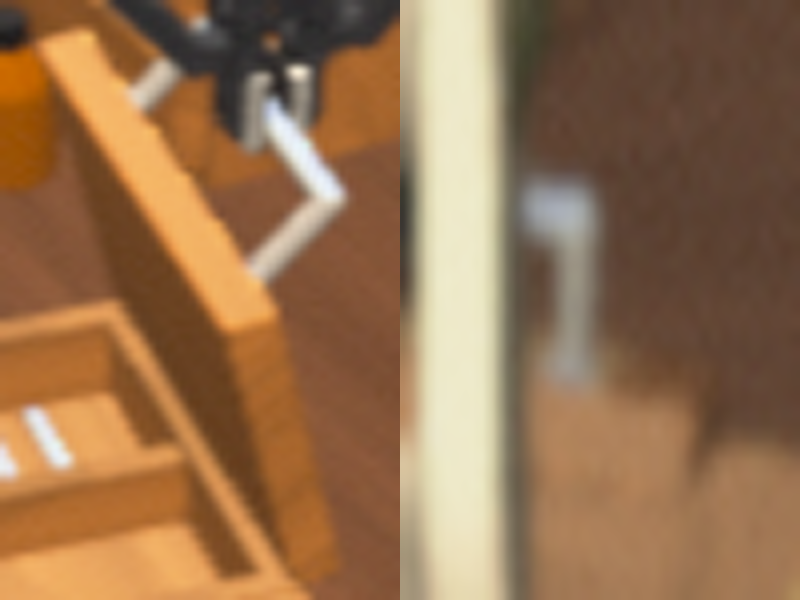

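Run:
```python
from h import *
from rig import env
cs=env.camera_info("side");ct=env.camera_info("top")
t=np.radians(9.2);X=np.array([np.cos(t),-np.sin(t),0]);Y=np.array([np.sin(t),np.cos(t),0]);L=np.array([.5227,-.0104,.06])
def case(p): d=p-L;return np.round([1000*d@X-80,1000*d@Y-155,1000*d[2]],1)
S=lambda a,b:(230+(a+.5)/8-.5,100+(b+.5)/6.6667-.5)
Tp=(225+178.5/10-.5,150+205.5/15-.5)
b,e=tri(cs,S(332,195),ct,Tp);print("bar end",case(b),e)
print("bar top cam at z.237",case(onz(ct,*Tp,.237)))
def onp(ci,u,v,yc):
    o,d=ray(ci,u,v);P=L+Y*(yc+100)/1000;s=((P-o)@Y)/(d@Y);return case(o+d*s)
print("side bar end",onp(cs,*S(332,195),-5),"outer",onp(cs,*S(274,315),-45),"inner",onp(cs,*S(228,332),-45))
# wrist: bar axis
cw=env.camera_info("wrist");print("bar pred wrist for a=23:",[np.round(proj(cw,L+X*.103+Y*(.155+y)+np.array([0,0,.177])),1) for y in(0.02,.04,.06)])
im=cv2.imread("pics/wrist20.png")
for r in(170,200):
    row=im[r].astype(int);print(r,[(u,row[u].tolist()) for u in range(238,274,3)])
```

```text
bar end [ 24.1 -59.5 179.5] 2.522407840598704e-05
bar top cam at z.237 [ 24.5 -59.2 177. ]
side bar end [ 23.9 -60.  180. ] outer [ -11.1 -100.   160.5] inner [ -26.9 -100.   156.3]
bar pred wrist for a=23: [array([255.4, 224. ]), array([255.3, 187.8]), array([255.2, 148.2])]
170 [(238, [106, 176, 229]), (241, [110, 183, 235]), (244, [116, 184, 234]), (247, [211, 224, 232]), (250, [250, 249, 245]), (253, [254, 249, 245]), (256, [254, 249, 245]), (259, [254, 250, 246]), (262, [252, 249, 245]), (265, [188, 206, 222]), (268, [69, 97, 149]), (271, [67, 95, 146])]
200 [(238, [106, 176, 230]), (241, [108, 181, 234]), (244, [112, 184, 235]), (247, [198, 219, 229]), (250, [249, 249, 245]), (253, [254, 249, 245]), (256, [254, 249, 245]), (259, [254, 250, 246]), (262, [251, 249, 245]), (265, [163, 182, 206]), (268, [69, 96, 148]), (271, [70, 99, 153])]
```

All measures agree on about 1.38–1.39 rad (bar at +24 mm, target +23). Checking it is steady, then handing in.

Request:
play_rows(travel=[[0, 0, 0], [0, 0, 0], [0, 0, 0], [0, 0, 0], [0, 0, 0], [0, 0, 0]], rotation=[[0, 0, 0], [0, 0, 0], [0, 0, 0], [0, 0, 0], [0, 0, 0], [0, 0, 0]], claw=[0.3, 0.3, 0.3, 0.3, 0.3, 0.3])

```text
time_s: 19.23
position: [0.6479, 0.1258, 0.1979]
tool_rot: [[0.002, 0.987, -0.162], [-0.0, -0.162, -0.987], [-1.0, 0.002, -0.0]]
ft_force: [-0.1, 0.8, 1.6]
grip_width: 0.0076
```

```bash
python3 arc.py
python3 - <<'E'
import cv2,numpy as np
from rig import env
b=env.get_image("side")[:,:,::-1];cv2.imwrite("pics/side21.png",b);cv2.imwrite("pics/side21c.png",cv2.resize(b[80:240,190:340],(562,600),interpolation=cv2.INTER_CUBIC));print(np.abs(env.observe()["qvel"]).max())
E
```

```text
t 19.23 pos [0.6479 0.1258 0.1979] yaw(y) -9.3 x [ 0.002 -0.    -1.   ] F [-0.1  0.8  1.6] M [ 0.03  0.02 -0.03] w 0.0076 q [ 1. 33. 55. -0. 91. 10.]
theta 1.379 deg 79.0 radius err mm 3.3 side mm -0.4
tilt fix [0.    0.002 0.   ] to balance cm [ 0.17  0.01 -0.36]
0.0965368966531128
```

View pics/side21c.png

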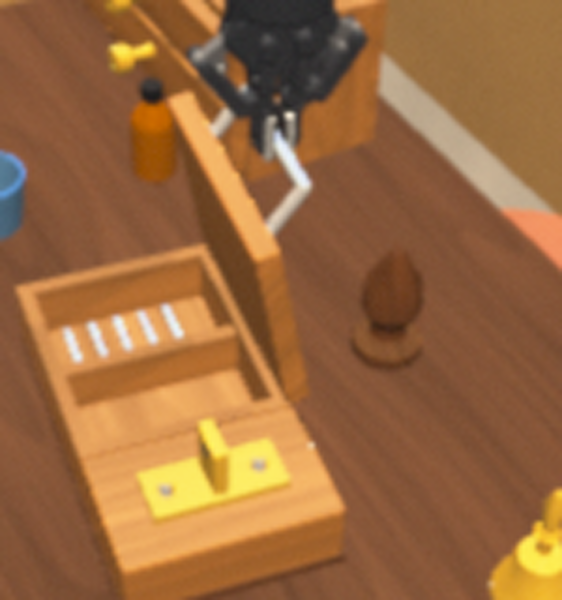

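The lid is steady with the bar gripped. The plate is flush on its pins, and the bystanders in view are untouched.

```bash
python3 -c "
from rig import env
print(env.close_job())"
```

```text
the job is handed in; nothing more can be done
None
```

The stay plate is seated and released, and the lid is held still at about its balance point with the bar gripped. I handed the job in at about 19 s of the 61 s.

- **Plate:** With the lid shut, I lowered the brass plate over both pins until it made contact (about 20 N) at the height expected for flush, then let go. The last pictures show it flat with both pins standing out of its top.
- **Lid:** I swung it up by the handle bar along the hinge arc. The bar ended 24 mm beyond the hinge axis, against a target of 23 mm, with a height reading of 177–180 mm against 177 mm. The picture estimates came to about 1.37–1.40 rad and the arm's own pose to 1.379, against the 1.39 target. The arm was steady over the last half second, with about 2 N at the wrist.
- **Bystanders:** Those in view looked untouched. I did not check every one at the end.

**Checks that failed or disagreed:**
- **First bar grasp:** The first grasp on the bar missed. The fingertips proved to be about 20 mm short of the stated TCP, so they closed above the bar. I reopened, went lower, and the second grasp held.
- **Camera disagreement:** The side and wrist cameras disagreed by about 3 mm on where the pins were. I settled it by looking at the pins through the plate's holes.
- **Arc radius:** The path radius read up to 4 mm above nominal during the swing, and 3.3 mm at the end. I therefore set the final angle mainly from the pictures.

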